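# Pack and tag the outgoing stock tote

### The arm

A 6-joint arm with a two-finger parallel gripper is mounted at the origin on the work surface. World frame = base frame: x ahead of the robot, y to its left, z up, the work surface at z = 0. Lengths are in mm, angles in rad, forces in N, time in s.
With the tool pointing down it reaches from about 350 to 975 mm from the base axis. Payload 7.1 kg.
Tool frame: the origin (TCP) lies midway between the tips of the shut fingers; the grasp point (between the pads) lies 19 mm behind it; z points along the fingers, y is the line along which they close (so a half turn about z gives the same grasp; the last joint's range is limited). The gripper opens to 88 mm and grips with 3 to 60 N. Pads are 20 mm wide; open, the fingers measure 115 mm over their backs; the gripper's body (75 mm by 178 mm) begins 61 mm behind the grasp point.
Start: joints at [-0.019, 0.423, 1.63, -0, 1.089, -0.019], TCP at [624.984, 0.026, 222.675] pointing down, gripper open.
Joint ranges: [-3, 3], [-0.9, 2.11], [0.09, 2.58], [-1.31, 4.45], [0.11, 2.69], [-2.54, 2.54]. Speed limits (rad/s): [2.39, 2.39, 3.01, 3.14, 3.14, 3.14].

### API

Orientations are given as a rotation vector (axis times angle).
In Python, from workcell import ctrl gives the robot as it stands.
- The arm moves only by the shell command python3 -m pendant 'ROWS'. ROWS is a JSON object of lists of equal length, an entry for each row: "grip": the opening, from -1 (shut) to 1 (fully open); "linear": the shift along the tool's x, y, z in mm, a list of three; "angular": the turn, a rotation vector about the tool's x, y, z in rad, a list of three. In form: {"grip": [grip, ...], "linear": [[tx, ty, tz], ...], "angular": [[ax, ay, az], ...]}. A call has 1 to 12 rows; each row shifts and turns the commanded pose from where the row before left it, along the tool's axes as they then stand; what a row does not reach is not made up. A row lasts 1/12 s, in which the tool goes at most 41.7 mm and 7.16 degrees, less where a joint would pass 70% of its speed; a pose out of reach is approached as far as the arm can. A call with a gripper value outside its range is refused whole. The fingers move at their own pace and stop on an object; the grip force is fixed at half the most. Time passes only in rows, so rows that do not move let the fingers close. It gives the time, the measured TCP pose, the force, the opening and the grip force at its end, in the units of the state.
- ctrl.get_obs(): the state, without advancing time (a new reading comes with each control period).
- ctrl.get_image(name): name is "scene" or "side" or "wrist"; returns the picture (384x512x3 uint8, red, green, blue); there is no depth.
- ctrl.camera_params(name): a dict with "vfov" (degrees; the focal length in pixels is half the picture's height over the tangent of half this angle, whatever the lens; pixels are square), "cx", "cy" (the principal point, pixels), "R" (3x3) and "t" (3): a world point X has camera coordinates R X + t; the wrist camera has in their place "T_tool_cam" (4x4, takes a point from camera to tool coordinates, whose origin is the TCP and whose axes are the flange's). Camera axes: x right, y down, z forward; pixel columns grow to the right and rows downward; lengths in mm; the calibration is good to about 2 mm. A picture is of the moment at which its call begins: read the wrist's pose just before it. camera_params takes no time and is no camera call.
- ctrl.close_job(): hands the job in; it is judged then, once.
The state is a dict: "t": time; "qpos": joint angles; "qvel": joint speeds; "joint_torque": joint torques, N m; "ee_pos": TCP position; "orientation": TCP orientation; "ft_force": force on the tool from outside, world axes, zero at the start; "moment": the same for the moment, N m; "width": finger opening in mm; "grasp_force": force on a finger pad.
Only numpy, scipy, OpenCV 4.12 (cv2) and the standard library are available. Lean on these libraries where they do the work, as an engineer would, in place of code of your own. Each camera call takes 0.05 s, during which the arm holds its last target. There are 200 camera calls.

### The job

Turn the mode dial from park to load (two dots) first. With it on load, put every carton into the tote, each lying flat on the tote's floor, right way up, and move every label clip from the parking rail onto the top edge of the tote's front wall, the long one nearest the robot, standing upright with the pads well down over the wall and its jaws sprung shut on it. Only then turn the dial on to send (three dots), and leave the bottle, the tape roll and the small parts bin where they are.

Things in the scene. Friction and masses are not known exactly. Their poses are not given: they have to be found in the camera images.
- tote: Black plastic tote, open on top, fixed to the bench, outside 240 (its x) by 280 (its y) by 80 mm high, all walls and floor 5 mm thick. Origin at the centre of its underside, z up. Its front wall is the 280 mm long one on its -x side, nearest the robot: mid-plane at x = -117.5 mm, level top edge at z = 80 mm
- rail: Parking rail: upright bare steel plate 260 mm long (its x), 5 mm thick (y), top edge at z = 70 mm, on a foot 280 by 70 by 8 mm, fixed to the bench. Origin under its centre. The label clips start clipped on its top edge, 70 mm apart
- dial (a joint): Angle of the mode dial, a black knob with three click positions: 0 = park (one dot), 0.873 = load (two dots), 1.745 rad = send (three dots, the stop). Grows clockwise seen from above; a spring detent pulls it into the nearest position. On an aluminium panel 110 mm square and 20 mm thick whose dots stand beside each position
- dial_grip (a point): Point on the dial's axis at gripping height, 57 mm above the bench. Frame turns with the knob: the grip bar is 57 mm long (along x), 14 mm thick (y) and 32 mm high, its top 7 mm above this point, with a white pointer line on its -x half; below it a disc of 60 mm across, top 23 mm below this point
- clip1: Grey spring label clip like a big clothes peg, 26 mm wide (x), 95 mm tall, 65 g, two hinged halves. Origin on the hinge axis, which runs along x; z up, away from the jaws; frame fixed to the half on the -y side. Rubber jaw pads at z = -43 to -25 mm; a plate fits between the jaws up to z = -6 mm. Starts on the rail, hinge 18 mm above the plate's edge. May be absent
- clip1_grip (a point): Point midway between the handles of clip1, 42 mm above its hinge. At rest the handles form a V, 51 mm across y at their top (11 mm above this point). Squeezing them together along y (about 16 N) to 20 mm opens the jaws to 24 mm at a hard stop, where the handles are parallel and each half has turned 0.3 rad. Let go and it shuts
- clip1_jaw (a joint): Opening angle between the two halves of clip1: 0 = closed on a 5 mm plate, 0.6 rad = fully open, -0.08 = closed on nothing
- clip2: Grey spring label clip like a big clothes peg, 26 mm wide (x), 95 mm tall, 65 g, two hinged halves. Origin on the hinge axis, which runs along x; z up, away from the jaws; frame fixed to the half on the -y side. Rubber jaw pads at z = -43 to -25 mm; a plate fits between the jaws up to z = -6 mm. Starts on the rail, hinge 18 mm above the plate's edge. May be absent
- clip2_grip (a point): Point midway between the handles of clip2, 42 mm above its hinge. At rest the handles form a V, 51 mm across y at their top (11 mm above this point). Squeezing them together along y (about 16 N) to 20 mm opens the jaws to 24 mm at a hard stop, where the handles are parallel and each half has turned 0.3 rad. Let go and it shuts
- clip2_jaw (a joint): Opening angle between the two halves of clip2: 0 = closed on a 5 mm plate, 0.6 rad = fully open, -0.08 = closed on nothing
- clip3: Grey spring label clip like a big clothes peg, 26 mm wide (x), 95 mm tall, 65 g, two hinged halves. Origin on the hinge axis, which runs along x; z up, away from the jaws; frame fixed to the half on the -y side. Rubber jaw pads at z = -43 to -25 mm; a plate fits between the jaws up to z = -6 mm. Starts on the rail, hinge 18 mm above the plate's edge. May be absent
- clip3_grip (a point): Point midway between the handles of clip3, 42 mm above its hinge. At rest the handles form a V, 51 mm across y at their top (11 mm above this point). Squeezing them together along y (about 16 N) to 20 mm opens the jaws to 24 mm at a hard stop, where the handles are parallel and each half has turned 0.3 rad. Let go and it shuts
- clip3_jaw (a joint): Opening angle between the two halves of clip3: 0 = closed on a 5 mm plate, 0.6 rad = fully open, -0.08 = closed on nothing
- carton1: Brown cardboard parts carton, 90 (its x) by 50 (its y) by 45 mm high, about 150 g. Origin at the centre of its underside, z up. Starts on the bench. May be absent
- carton2: Brown cardboard parts carton, 90 (its x) by 50 (its y) by 45 mm high, about 150 g. Origin at the centre of its underside, z up. Starts on the bench. May be absent
- carton3: Brown cardboard parts carton, 90 (its x) by 50 (its y) by 45 mm high, about 150 g. Origin at the centre of its underside, z up. Starts on the bench. May be absent
- carton4: Brown cardboard parts carton, 90 (its x) by 50 (its y) by 45 mm high, about 150 g. Origin at the centre of its underside, z up. Starts on the bench. May be absent
- bottle: Bystander: brown bottle, 60 mm across, 160 mm tall; origin under its centre
- tape: Bystander: roll of tape lying flat, 100 mm across, 48 mm high; origin under its centre
- partsbin: Bystander: small open black parts bin, 80 by 140 by 70 mm; origin under its centre
Things that resemble listed ones, but are neither listed nor needed, are in the scene too. Leave any green look-alike of the clip2 alone.

How it is judged (in metres and radians):
On the way, in this order (a step that is already met when the one before it is completed fails the run):
1. the dial is at load (value of joint dial between 0.723 and 1.023 rad), for 0.3 s.
2. with the dial at load, all cartons lie in the tote and all clips are clipped on its front wall (all of step 1 and x of carton1 in the frame of tote between -0.115 and 0.115 m and y of carton1 in the frame of tote between -0.135 and 0.135 m and z of carton1 in the frame of tote between -0.005 and 0.02 m and angle between each of carton1, carton2, carton3, carton4's own z axis and vertical below 0.15 rad and linear speed of each of carton1, carton2, carton3, carton4, clip1, clip2, clip3 below 0.03 m/s and x of carton2 in the frame of tote between -0.115 and 0.115 m and y of carton2 in the frame of tote between -0.135 and 0.135 m and z of carton2 in the frame of tote between -0.005 and 0.02 m and x of carton3 in the frame of tote between -0.115 and 0.115 m and y of carton3 in the frame of tote between -0.135 and 0.135 m and z of carton3 in the frame of tote between -0.005 and 0.02 m and x of carton4 in the frame of tote between -0.115 and 0.115 m and y of carton4 in the frame of tote between -0.135 and 0.135 m and z of carton4 in the frame of tote between -0.005 and 0.02 m and x of clip1 in the frame of tote between -0.1275 and -0.1075 m and y of clip1 in the frame of tote between -0.135 and 0.135 m and z of clip1 in the frame of tote between 0.084 and 0.112 m and angle between each of clip1, clip2, clip3's own z axis and vertical below 0.2 rad and value of joint each of clip1_jaw, clip2_jaw, clip3_jaw below 0.15 rad and contact force between each of clip1, clip2, clip3 and tote above 1.5 N and x of clip2 in the frame of tote between -0.1275 and -0.1075 m and y of clip2 in the frame of tote between -0.135 and 0.135 m and z of clip2 in the frame of tote between 0.084 and 0.112 m and x of clip3 in the frame of tote between -0.1275 and -0.1075 m and y of clip3 in the frame of tote between -0.135 and 0.135 m and z of clip3 in the frame of tote between 0.084 and 0.112 m), for 0.3 s.
3. the dial is at send (value of joint dial above 1.595 rad), for 0.3 s.
At the end, for the whole second after the job is handed in: Dial within 0.15 rad of send; cartons at rest, flat (0.15 rad) on the tote's floor (underside under 20 mm up); clips shut (jaw under 0.15 rad), pressing on the tote's front wall, upright (0.2 rad), hinge within 10 mm of its mid-plane and 4 to 32 mm above its top edge (value of joint dial above 1.595 rad and x of carton1 in the frame of tote between -0.115 and 0.115 m and y of carton1 in the frame of tote between -0.135 and 0.135 m and z of carton1 in the frame of tote between -0.005 and 0.02 m and angle between each of carton1, carton2, carton3, carton4's own z axis and vertical below 0.15 rad and linear speed of each of carton1, carton2, carton3, carton4, clip1, clip2, clip3 below 0.03 m/s and x of carton2 in the frame of tote between -0.115 and 0.115 m and y of carton2 in the frame of tote between -0.135 and 0.135 m and z of carton2 in the frame of tote between -0.005 and 0.02 m and x of carton3 in the frame of tote between -0.115 and 0.115 m and y of carton3 in the frame of tote between -0.135 and 0.135 m and z of carton3 in the frame of tote between -0.005 and 0.02 m and x of carton4 in the frame of tote between -0.115 and 0.115 m and y of carton4 in the frame of tote between -0.135 and 0.135 m and z of carton4 in the frame of tote between -0.005 and 0.02 m and x of clip1 in the frame of tote between -0.1275 and -0.1075 m and y of clip1 in the frame of tote between -0.135 and 0.135 m and z of clip1 in the frame of tote between 0.084 and 0.112 m and angle between each of clip1, clip2, clip3's own z axis and vertical below 0.2 rad and value of joint each of clip1_jaw, clip2_jaw, clip3_jaw below 0.15 rad and contact force between each of clip1, clip2, clip3 and tote above 1.5 N and x of clip2 in the frame of tote between -0.1275 and -0.1075 m and y of clip2 in the frame of tote between -0.135 and 0.135 m and z of clip2 in the frame of tote between 0.084 and 0.112 m and x of clip3 in the frame of tote between -0.1275 and -0.1075 m and y of clip3 in the frame of tote between -0.135 and 0.135 m and z of clip3 in the frame of tote between 0.084 and 0.112 m); the robot touches nothing.
It fails at once if the bottle is moved more than 30 mm (distance of bottle from where it was at the start of the episode above 0.03 m).
It fails at once if the tape roll is moved more than 30 mm (distance of tape from where it was at the start of the episode above 0.03 m).
It fails at once if the parts bin is moved more than 30 mm (distance of partsbin from where it was at the start of the episode above 0.03 m).
Of clip1, clip2, clip3 only 2 to 3 are there at a start; the rules pass over those that are not, and their reading is None.
Of carton1, carton2, carton3, carton4 only 2 to 4 are there at a start; the rules pass over those that are not, and their reading is None.
At some moment in a run one of carton1, carton2, carton3, carton4 may be knocked a few centimetres aside while the robot is not near it.
It also fails if it takes over 210 s, if anything falls off the work surface, if the arm or the gripper's body presses on something with over 40 N, if the wrist force passes 120 N, or if a joint passes its speed limit or range.

## Working session

There is one attempt and no reset: what is moved stays moved. The work goes in short steps, Python scripts to look and compute and a shell command to move; the robot and the scene stay as the last step left them, time stands still between calls to the robot, and variables do not carry over. Pictures are saved under pics/ and viewed, at most 14 in all, crops included, and the job is handed in when it is done.

```bash
mkdir -p pics; ls; cat > h.py <<'E'
import numpy as np, cv2
from scipy.spatial.transform import Rotation as Rn
from workcell import ctrl
def cam(name):
    p=ctrl.camera_params(name); f=192/np.tan(np.radians(p['vfov'])/2)
    K=np.array([[f,0,p['cx']],[0,f,p['cy']],[0,0,1]])
    if 'R' in p: return K,np.array(p['R']),np.array(p['t'])
    o=ctrl.get_obs(); T=np.eye(4); T[:3,:3]=Rn.from_rotvec(o['orientation']).as_matrix(); T[:3,3]=o['ee_pos']
    C=np.linalg.inv(T@np.array(p['T_tool_cam'])); return K,C[:3,:3],C[:3,3]
def snap(name,fn):
    c=cam(name); im=ctrl.get_image(name); cv2.imwrite('pics/'+fn+'.png',im[:,:,::-1]); np.savez('pics/'+fn+'.npz',K=c[0],R=c[1],t=c[2]); return im
def load(fn):
    d=np.load('pics/'+fn+'.npz'); return d['K'],d['R'],d['t']
def ray(c,uv):
    K,R,t=c; d=R.T@np.linalg.solve(K,[uv[0],uv[1],1]); return -R.T@t,d
def atz(c,uv,z):
    o,d=ray(c,uv); return o+d*(z-o[2])/d[2]
def proj(c,X):
    K,R,t=c; x=K@(R@np.asarray(X,float)+t); return x[:2]/x[2]
def tri(obs):
    A=np.zeros((3,3));b=np.zeros(3);L=[]
    for c,uv in obs:
        o,d=ray(c,uv); d=d/np.linalg.norm(d); M=np.eye(3)-np.outer(d,d); A+=M;b+=M@o; L.append((M,o))
    X=np.linalg.solve(A,b); return X,[round(float(np.linalg.norm(M@(X-o))),1) for M,o in L]
E
python3 - <<'E'
from h import *
for n in('scene','side','wrist'):
    snap(n,n+'0'); p=ctrl.camera_params(n); print(n,{k:np.round(v,3).tolist() if k!='lens' else v for k,v in p.items()})
    im=cv2.imread(f'pics/{n}0.png'); cv2.imwrite(f'pics/{n}0b.png',cv2.resize(im,(800,600),interpolation=cv2.INTER_CUBIC))
print(ctrl.get_obs())
E
```

```text
pics
scene {'vfov': 50.401, 'cx': 262.149, 'cy': 192.041, 'R': [[0.851, 0.525, -0.021], [0.337, -0.575, -0.745], [-0.403, 0.627, -0.667]], 't': [-496.614, -130.153, 1502.22]}
side {'vfov': 54.677, 'cx': 246.388, 'cy': 190.71, 'R': [[0.96, -0.279, 0.025], [-0.153, -0.596, -0.788], [0.235, 0.753, -0.615]], 't': [-540.346, 175.346, 1217.453]}
wrist {'vfov': 61.159, 'cx': 254.541, 'cy': 187.452, 'T_tool_cam': [[-0.001, -0.962, -0.275, 75.42], [1.0, -0.001, -0.0, -0.028], [-0.0, -0.275, 0.962, -161.515], [0.0, 0.0, 0.0, 1.0]]}
{'t': 0.15, 'qpos': array([-1.89871893e-02,  4.23678663e-01,  1.63047053e+00, -1.43376100e-05,
        1.08860026e+00, -1.89868679e-02]), 'qvel': array([ 0.00060396, -0.00186936, -0.00162672,  0.00052525, -0.00011204,
       -0.00059155]), 'joint_torque': array([ 9.52650989e-04, -5.44981134e+01, -2.73919362e+01,  6.45430083e-02,
        2.04369903e-02, -3.19723256e-05]), 'ee_pos': array([6.24587366e+02, 3.76274493e-02, 2.22089184e+02]), 'orientation': array([-2.22085120e+00, -2.22086527e+00,  1.27429729e-03]), 'ft_force': array([-0.46039313,  0.0419035 , -0.27044484]), 'moment': array([ 0.03611571, -0.09669215, -0.02566097]), 'grasp_force': 0.0, 'width': 87.87930631838088}
```

View pics/scene0b.png

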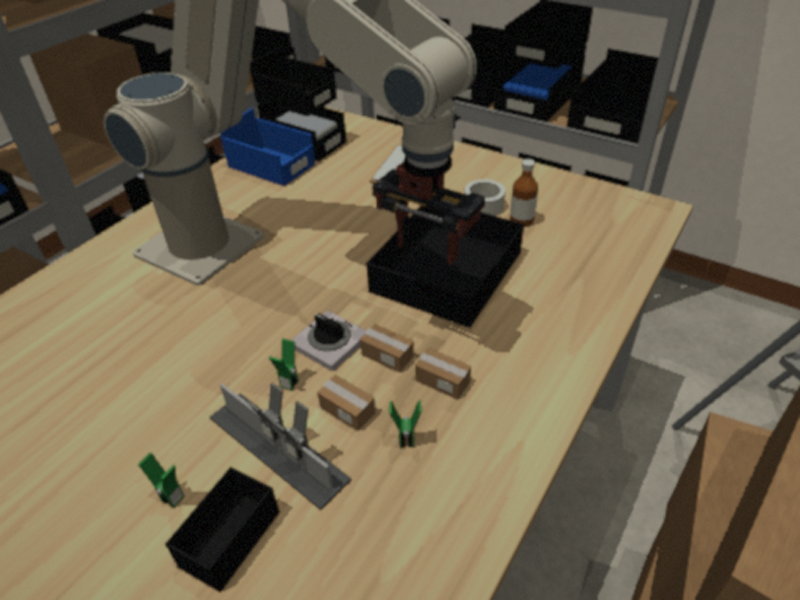

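View pics/side0b.png

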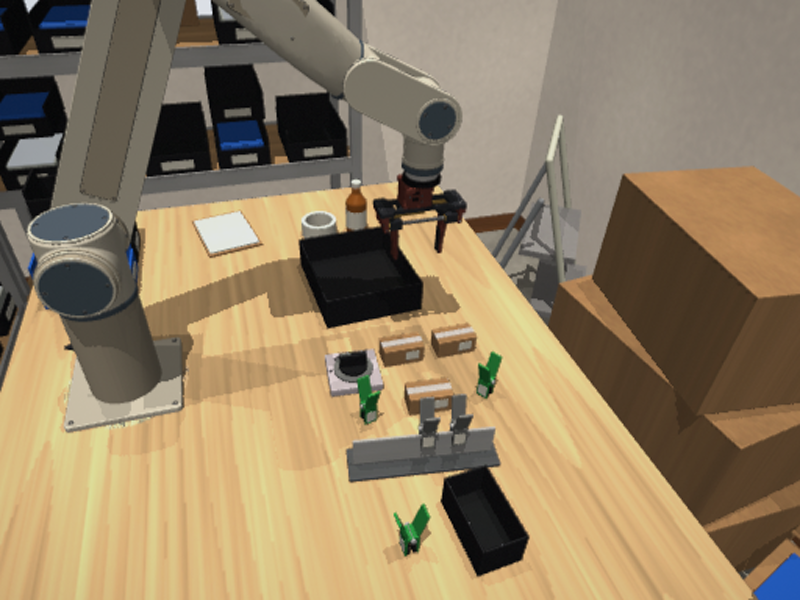

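The scene picture (800x600) shows the dial at (329,330), three cartons at (387,347), (443,373) and (347,400), and two grey clips on the rail near (274,405) and (298,430). There are three green decoys, the tote at (447,260), and the bin at (225,525). The side view shows the same things: dial (353,362), cartons (402,349), (454,340) and (429,396), clips (429,425) and (460,422).

```bash
python3 - <<'E'
from h import *
s,d=load('scene0'),load('side0')
def T(n,a,b): X,r=tri([(s,np.array(a)*.64),(d,np.array(b)*.64)]); print(n,X.round(0),r)
T('dialtop',(329,322),(353,355)) 
T('cA',(387,340),(402,342));T('cB',(443,365),(454,333));T('cC',(347,391),(429,388))
T('clip1 top',(276,389),(429,400));T('clip2top',(301,407),(459,398))
T('tote corner near FR',(370,262),(326,326)) ;T('tote top near-left?',(370,264),(301,250));
T('tote BR',(467,300),(421,290))
T('tote BL',(523,232),(380,228)) 
T('railL',(222,390),(349,452));T('railR',(337,480),(495,432))
T('bottle',(524,220),(356,228))
T('bin',(224,505),(485,515))
T('green1',(287,360),(368,400));T('green2',(406,425),(488,375));T('green3',(163,480),(411,530))
E
```

```text
dialtop [463. -96.  53.] [0.0, 0.0]
cA [580. -72.  42.] [0.4, 0.4]
cB [701. -74.  43.] [0.3, 0.3]
cC [ 590. -215.   45.] [2.8, 2.8]
clip1 top [ 545. -325.  137.] [0.8, 0.8]
clip2top [ 599. -332.  134.] [1.1, 1.1]
tote corner near FR [432.  73.  36.] [28.7, 28.7]
tote top near-left? [422. 112. 119.] [65.9, 65.9]
tote BR [670.  72.  67.] [4.5, 4.5]
tote BL [657. 371.  52.] [7.8, 7.8]
railL [ 399. -323.   42.] [2.8, 2.8]
railR [ 674. -356.   39.] [3.7, 3.7]
bottle [615. 484.  -3.] [3.4, 3.4]
bin [ 577. -502.   62.] [13.3, 13.3]
green1 [ 461. -220.   54.] [4.8, 4.8]
green2 [ 717. -223.   51.] [1.5, 1.5]
green3 [ 457. -504.   54.] [1.2, 1.2]
```

```bash
python3 -m pendant '{"grip":[1,1,1,1,1,1,1],"linear":[[-40,-8,-16],[-40,-8,-16],[-40,-8,-16],[-40,-8,-16],[-40,-8,-16],[0,0,0],[0,0,0]],"angular":[[0,0,0],[0,0,0],[0,0,0],[0,0,0],[0,0,0],[0,0,0],[0,0,0]]}'; python3 - <<'E'
from h import *
im=snap('wrist','w1'); cv2.imwrite('pics/w1b.png',cv2.resize(im[:,:,::-1],(800,600),interpolation=cv2.INTER_CUBIC))
E
python3 -m pendant '{"grip":[1,1,1,1,1,1],"linear":[[40,0,0],[40,0,0],[40,0,0],[40,0,0],[0,0,0],[0,0,0]],"angular":[[0,0,0],[0,0,0],[0,0,0],[0,0,0],[0,0,0],[0,0,0]]}'; python3 - <<'E'
from h import *
im=snap('wrist','w2'); cv2.imwrite('pics/w2b.png',cv2.resize(im[:,:,::-1],(800,600),interpolation=cv2.INTER_CUBIC))
E
```

```text
t: 0.73
ee_pos: [586.8, -192.2, 299.5]
orientation: [2.225, 2.216, 0.001]
ft_force: [0.3, 0.4, -0.1]
width: 88.1
grasp_force: 0.0
t: 1.28
ee_pos: [586.4, -26.6, 297.8]
orientation: [-2.214, -2.227, 0.002]
ft_force: [-0.1, -0.7, 0.2]
width: 87.8
grasp_force: 0.0
```

View pics/w1b.png

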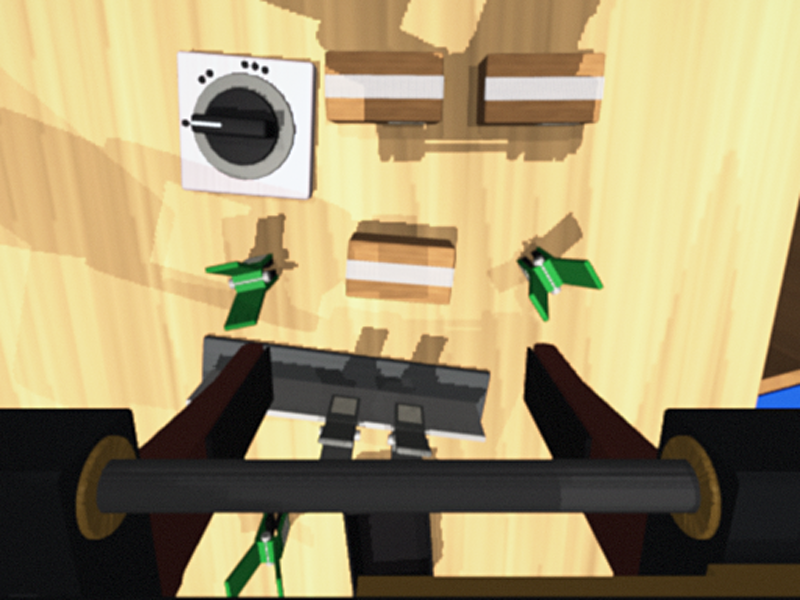

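View pics/w2b.png

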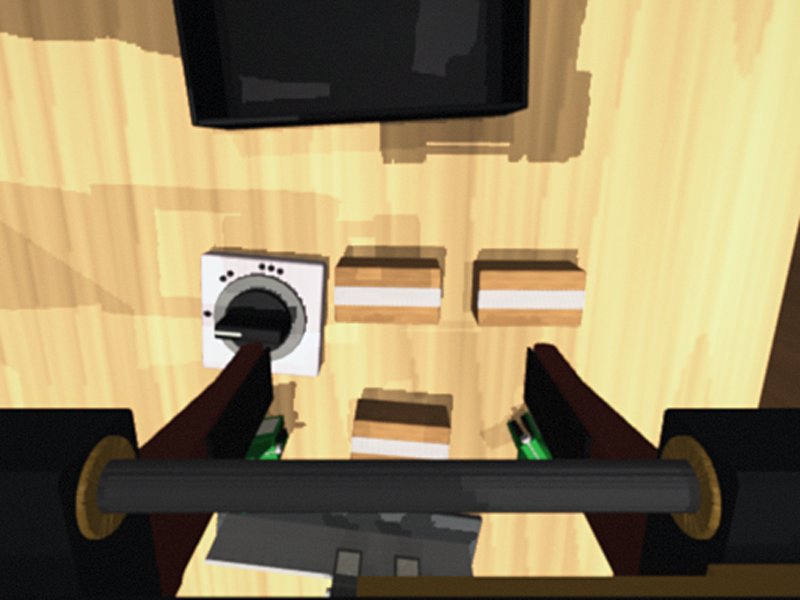

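w1 and w2 show the dial knob around (242,126) and (265,318), with its pointer at the one dot. They also show the tape stripes of the three cartons, the two clip tops, and in w2 the tote's -y wall with corners near (192,122) and (527,105).

```bash
python3 - <<'E'
from h import *
a,b=load('w1'),load('w2')
def T(n,p,q): X,r=tri([(a,np.array(p)*.64),(b,np.array(q)*.64)]); print(n,X.round(1),r); return X
for n,ps in dict(A=((326,88),(335,296),(443,88),(440,297)),B=((485,89),(478,300),(603,89),(583,300)),C=((347,268),(352,444),(454,276),(451,449))).items():
    x=T(n+'l',*ps[:2]);y=T(n+'r',*ps[2:]);print(' mid',((x+y)/2).round(1),'yaw',np.degrees(np.arctan2(y[1]-x[1],y[0]-x[0])).round(1),'len',np.linalg.norm(y-x).round(1))
P=[T('p',p,q) for p,q in(((178,52),(202,253)),((314,60),(327,260)),((313,197),(320,376)),((182,187),(202,367)))]
print('panel mid',np.mean(P,0)); print([np.linalg.norm(P[i]-P[i-1]).round(1) for i in range(4)],[np.degrees(np.arctan2(*(P[i]-P[i-1])[[1,0]])).round(1) for i in range(4)])
T('bar pointer end',(193,122),(215,332))
T('clip1 top',(345,400),(349,553));T('clip2 top',(411,408),(407,561))
T('rail R end top',(484,440),(474,590))
for p in((192,122),(527,105)): print('tote',atz(b,np.array(p)*.64,80).round(1),atz(b,np.array(p)*.64,0).round(1))
E
```

```text
Al [532.8 -72.6  44.7] [0.0, 0.0]
Ar [622.2 -73.   44.8] [0.1, 0.1]
 mid [577.5 -72.8  44.7] yaw -0.2 len 89.4
Bl [653.8 -74.3  48.8] [0.1, 0.1]
Br [743.6 -74.5  46.7] [0.3, 0.3]
 mid [698.7 -74.4  47.8] yaw -0.1 len 89.8
Cl [ 544.9 -212.7   49.4] [0.0, 0.0]
Cr [ 635.8 -221.7   42.7] [1.0, 1.0]
 mid [ 590.3 -217.2   46.1] yaw -5.6 len 91.6
p [411.4 -42.1  15.1] [0.2, 0.2]
p [521.3 -48.2  13.7] [1.3, 1.3]
p [ 514.6 -156.7   24.1] [0.8, 0.8]
p [ 405.1 -147.8   24.8] [0.5, 0.5]
panel mid [463.10141836 -98.70172604  19.43708278]
[np.float64(106.4), np.float64(110.0), np.float64(109.2), np.float64(109.9)] [np.float64(86.6), np.float64(-3.2), np.float64(-93.5), np.float64(175.4)]
bar pointer end [436.  -97.9  65.9] [0.4, 0.4]
clip1 top [ 539.5 -333.6   50.6] [0.2, 0.2]
clip2 top [ 597.5 -340.5   53. ] [0.9, 0.9]
rail R end top [ 663.4 -369.7   58.7] [0.5, 0.5]
tote [439.6  65.7  80. ] [408.6  69.3   0. ]
tote [676.3  78.2  80. ] [695.3  84.5   0. ]
```

```bash
cat >> h.py <<'E'
def go(x,y,z,yaw):
    "print tool-axes shift (before turning) and turn to reach TCP (x,y,z), fingers closing along world yaw (deg)"
    o=ctrl.get_obs(); R=Rn.from_rotvec(o['orientation']).as_matrix()
    c,s=np.cos(np.radians(yaw)),np.sin(np.radians(yaw)); t=np.array([[-s,c,0],[c,s,0],[0,0,-1]]).T
    W=np.column_stack([[-s,c,0],[c,s,0],[0,0,-1]])
    l=R.T@(np.array([x,y,z])-o['ee_pos']); a=Rn.from_matrix(R.T@W).as_rotvec()
    print('t %.2f pos'%o['t'],o['ee_pos'].round(1),'w %.1f gf %.1f'%(o['width'],o['grasp_force']),'q',np.round(o['qpos'],2),'SHIFT',l.round(1),'TURN',a.round(3))
E
sed -i '/; t=np.array/s/; t=np.array.*$//' h.py
python3 -c "
from h import *
go(463,-98.7,150,86.3)"
```

```text
t 1.33 pos [586.5 -28.2 297.9] w 87.7 gf 0.0 q [-0.07  0.29  1.64 -0.    1.21 -0.07] SHIFT [ -70.  -123.6  148.1] TURN [-1.000e-03 -1.000e-03 -1.502e+00]
```

```bash
Z='[0,0,0]'; python3 -m pendant '{"grip":[1,1,1,1,1],"linear":[[-17.5,-31,37],[-17.5,-31,37],[-17.5,-31,37],[-17.5,-31,37],[0,0,0]],"angular":[[0,0,0],[0,0,0],[0,0,0],[0,0,0],[0,0,0]]}' >/dev/null; python3 -m pendant '{"grip":[1,1,1,1,1,1,1,1,1,1,1,1],"linear":[[0,0,0],[0,0,0],[0,0,0],[0,0,0],[0,0,0],[0,0,0],[0,0,0],[0,0,0],[0,0,0],[0,0,0],[0,0,0],[0,0,0]],"angular":[[0,0,-0.125],[0,0,-0.125],[0,0,-0.125],[0,0,-0.125],[0,0,-0.125],[0,0,-0.125],[0,0,-0.125],[0,0,-0.125],[0,0,-0.125],[0,0,-0.125],[0,0,-0.125],[0,0,-0.125]]}'; python3 -m pendant '{"grip":[1,1],"linear":[[0,0,0],[0,0,0]],"angular":[[0,0,0],[0,0,0]]}' >/dev/null
python3 -c "
from h import *
go(463,-98.7,40,86.3)"
```

```text
t: 2.75
ee_pos: [486.9, -87.6, 178.9]
orientation: [0.103, 3.14, -0.0]
ft_force: [0.0, -0.0, 0.8]
width: 87.6
grasp_force: 0.0
t 2.92 pos [486.7 -87.5 178.8] w 87.7 gf 0.0 q [-0.2   0.29  1.95 -0.    0.9  -1.7 ] SHIFT [ 22.8 -13.  138.8] TURN [-0.     0.    -0.011]
```

```bash
python3 -m pendant '{"grip":[1,1,1,1,1,1],"linear":[[6,-4,22],[6,-4,22],[6,-4,22],[5,-1,22],[0,0,0],[0,0,0]],"angular":[[0,0,-0.011],[0,0,0],[0,0,0],[0,0,0],[0,0,0],[0,0,0]]}'
python3 -c "
from h import *
go(463,-98.7,40,86.3)"
```

```text
t: 3.42
ee_pos: [462.0, -98.6, 90.2]
orientation: [-0.099, -3.138, -0.001]
ft_force: [-0.7, 0.6, 0.5]
width: 87.6
grasp_force: 0.0
t 3.42 pos [462.  -98.6  90.2] w 87.6 gf 0.0 q [-0.24  0.42  2.04  0.    0.68 -1.74] SHIFT [-1.2 -0.1 50.2] TURN [ 0.    -0.002  0.002]
```

```bash
python3 -m pendant '{"grip":[1,1,1,1,-1,-1,-1,-1,-1,-1],"linear":[[-1,0,17],[0,0,17],[0,0,16],[0,0,0],[0,0,0],[0,0,0],[0,0,0],[0,0,0],[0,0,0],[0,0,0]],"angular":[[0,0,0],[0,0,0],[0,0,0],[0,0,0],[0,0,0],[0,0,0],[0,0,0],[0,0,0],[0,0,0],[0,0,0]]}'
python3 -c "
from h import *
go(463,-98.7,40,86.3)"
```

```text
t: 4.25
ee_pos: [463.9, -98.6, 41.2]
orientation: [0.094, 3.139, -0.0]
ft_force: [0.1, -0.6, 0.3]
width: 51.1
grasp_force: 0.0
t 4.25 pos [463.9 -98.6  41.2] w 51.1 gf 0.0 q [-0.23  0.52  2.06 -0.    0.57 -1.75] SHIFT [ 0.9 -0.1  1.2] TURN [-0.     0.001  0.005]
```

```bash
python3 -m pendant '{"grip":[-1,-1,-1,-1,-1,-1,-1,-1],"linear":[[0,0,0],[0,0,0],[0,0,0],[0,0,0],[0,0,0],[0,0,0],[0,0,0],[0,0,0]],"angular":[[0,0,0],[0,0,0],[0,0,0],[0,0,0],[0,0,0],[0,0,0],[0,0,0],[0,0,0]]}'; python3 -m pendant '{"grip":[-1,-1,-1,-1,-1,-1,-1,-1,-1,-1,-1],"linear":[[0,0,0],[0,0,0],[0,0,0],[0,0,0],[0,0,0],[0,0,0],[0,0,0],[0,0,0],[0,0,0],[0,0,0],[0,0,0]],"angular":[[0,0,0.1],[0,0,0.1],[0,0,0.1],[0,0,0.1],[0,0,0.1],[0,0,0.1],[0,0,0.1],[0,0,0.1],[0,0,0.07],[0,0,0],[0,0,0]]}'; python3 -m pendant '{"grip":[1,1,1,1,1,1,1,1],"linear":[[0,0,0],[0,0,0],[0,0,0],[0,0,0],[0,0,0],[0,0,-20],[0,0,-20],[0,0,-20]],"angular":[[0,0,0],[0,0,0],[0,0,0],[0,0,0],[0,0,0],[0,0,0],[0,0,0],[0,0,0]]}'
python3 -c "
from h import *
go(577.5,-72.8,120,90)"
```

```text
t: 4.92
ee_pos: [463.6, -100.4, 40.7]
orientation: [0.092, 3.14, -0.004]
ft_force: [-2.6, -16.0, -0.4]
width: 13.9
grasp_force: 30.0
t: 5.83
ee_pos: [462.5, -102.2, 40.6]
orientation: [1.406, 2.809, -0.007]
ft_force: [-8.9, -30.9, 1.2]
width: 13.6
grasp_force: 30.0
t: 6.5
ee_pos: [463.1, -98.1, 101.0]
orientation: [-1.407, -2.807, 0.0]
ft_force: [1.0, -0.7, 0.3]
width: 63.6
grasp_force: 0.0
t 6.50 pos [463.1 -98.1 101. ] w 63.6 gf 0.0 q [-0.23  0.4   2.04  0.    0.7  -0.88] SHIFT [-48.2 106.7 -19.1] TURN [-0.    -0.001 -0.929]
```

```bash
python3 -m pendant '{"grip":[1,1,1,1,1,1,1,1,1,1,1,1],"linear":[[-12,26,-5],[-12,27,-5],[-12,27,-5],[-12,27,-4],[0,0,0],[0,0,0],[0,0,0],[0,0,0],[0,0,0],[0,0,0],[0,0,0],[0,0,0]],"angular":[[0,0,0],[0,0,0],[0,0,0],[0,0,0],[0,0,-0.125],[0,0,-0.125],[0,0,-0.125],[0,0,-0.125],[0,0,-0.125],[0,0,-0.125],[0,0,-0.125],[0,0,-0.054]]}'
python3 -c "
from h import *
im=snap('wrist','w3'); cv2.imwrite('pics/w3b.png',cv2.resize(im[:,:,::-1],(800,600),interpolation=cv2.INTER_CUBIC))
go(577.5,-72.8,15,90)"
```

```text
t: 7.5
ee_pos: [577.9, -72.6, 119.5]
orientation: [0.01, -3.141, -0.0]
ft_force: [0.3, 0.4, 0.1]
width: 87.7
grasp_force: 0.0
t 7.55 pos [577.9 -72.6 119.5] w 87.5 gf 0.0 q [-0.15  0.5   1.79  0.    0.85 -1.72] SHIFT [  0.4  -0.2 104.5] TURN [ 0.    -0.     0.006]
```

View pics/w3b.png

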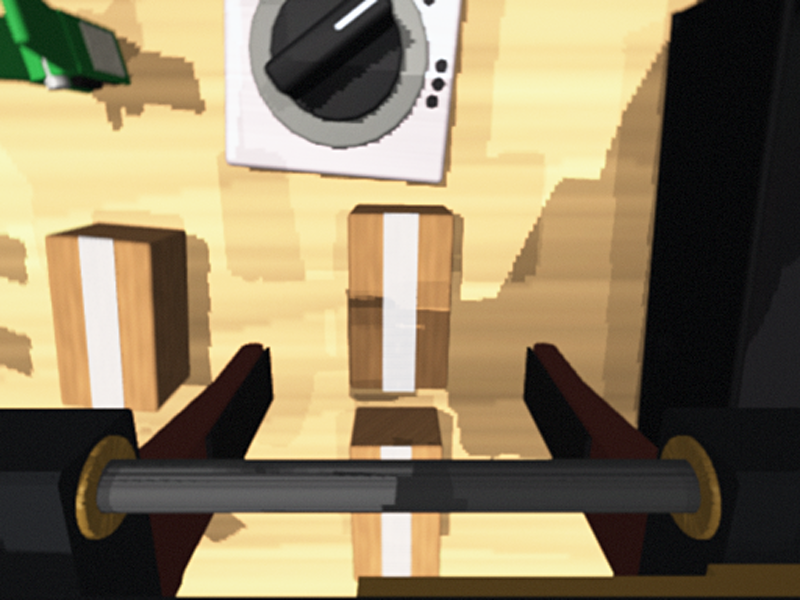

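The w3 picture shows the dial's pointer on the two-dot position, and carton A at (400,300), centred between the fingers. I'll descend on it.

```bash
python3 -m pendant '{"grip":[1,1,1,1,1,1,-1,-1,-1,-1,-1,-1],"linear":[[0,0,21],[0,0,21],[0,0,21],[0,0,21],[0,0,20],[0,0,0],[0,0,0],[0,0,0],[0,0,0],[0,0,0],[0,0,0],[0,0,0]],"angular":[[0,0,0],[0,0,0],[0,0,0],[0,0,0],[0,0,0],[0,0,0],[0,0,0],[0,0,0],[0,0,0],[0,0,0],[0,0,0],[0,0,0]]}'; python3 -m pendant '{"grip":[-1,-1,-1,-1,-1,-1,-1,-1,-1,-1],"linear":[[0,0,0],[0,0,0],[0,0,0],[0,0,-20],[0,0,-25],[0,0,-25],[0,0,-25],[0,0,-25],[0,0,-20],[0,0,0]],"angular":[[0,0,0],[0,0,0],[0,0,0],[0,0,0],[0,0,0],[0,0,0],[0,0,0],[0,0,0],[0,0,0],[0,0,0]]}'
python3 -c "
from h import *
go(595,134,155,93)"
```

```text
t: 8.55
ee_pos: [578.5, -73.1, 16.5]
orientation: [0.001, 3.14, -0.0]
ft_force: [-0.3, 1.9, 1.0]
width: 51.8
grasp_force: 0.6
t: 9.38
ee_pos: [580.3, -73.4, 159.6]
orientation: [0.001, 3.135, -0.002]
ft_force: [0.4, -0.5, -1.5]
width: 49.9
grasp_force: 30.0
t 9.38 pos [580.3 -73.4 159.6] w 49.9 gf 30.0 q [-0.15  0.44  1.77 -0.    0.92 -1.72] SHIFT [-14.5 207.4   4.5] TURN [-0.001  0.007 -0.053]
```

```bash
python3 -m pendant '{"grip":[-1,-1,-1,-1,-1,-1,-1,-1,-1],"linear":[[-2,26,-5],[-2,26,-5],[-2,26,-5],[-2,26,-5],[-2,26,-5],[-2,26,-5],[-2,26,-5],[0,25,-5],[0,0,0]],"angular":[[0,0,0],[0,0,0],[0,0,0],[0,0,0],[0,0,0],[0,0,0],[0,0,0],[0,0,-0.053],[0,0,0]]}'
python3 -c "
from h import *
snap('wrist','w4')"
python3 -m pendant '{"grip":[-1,-1,-1,-1,-1,-1,-1,-1],"linear":[[0,25,0],[0,25,0],[0,25,0],[0,25,0],[0,25,0],[0,25,0],[0,0,0],[0,0,0]],"angular":[[0,0,0],[0,0,0],[0,0,0],[0,0,0],[0,0,0],[0,0,0],[0,0,0],[0,0,0]]}'
python3 -c "
from h import *
im=snap('wrist','w5')
a=cv2.imread('pics/w4.png'); cv2.imwrite('pics/w45.png',cv2.resize(np.vstack([a[:,:],im[:,:,::-1]]),(450,600)) if 0 else cv2.resize(np.hstack([a,im[:,:,::-1]]),(800,300),interpolation=cv2.INTER_AREA))
for f in('w4','w5'): print(proj(load(f),[440,66,80]),proj(load(f),[425.3,345.6,80]))
go(586.7,294,25,93)"
```

```text
t: 10.13
ee_pos: [592.1, 137.7, 195.1]
orientation: [-0.09, 3.14, 0.002]
ft_force: [-0.0, -0.8, -1.0]
width: 49.8
grasp_force: 30.0
t: 10.85
ee_pos: [583.7, 283.5, 194.2]
orientation: [0.083, -3.139, 0.002]
ft_force: [-0.0, -0.3, -2.6]
width: 50.1
grasp_force: 30.0
[170.24778159 -17.31028521] [542.9059337  -15.42926217]
[-24.72012005 -15.54556511] [348.44838803 -15.8186549 ]
t 10.90 pos [583.8 282.6 194.3] w 49.8 gf 30.0 q [ 0.43  0.49  1.59 -0.    1.06 -1.19] SHIFT [ -3.8  11.4 169.3] TURN [-0.001 -0.002 -0.   ]
```

View pics/w45.png

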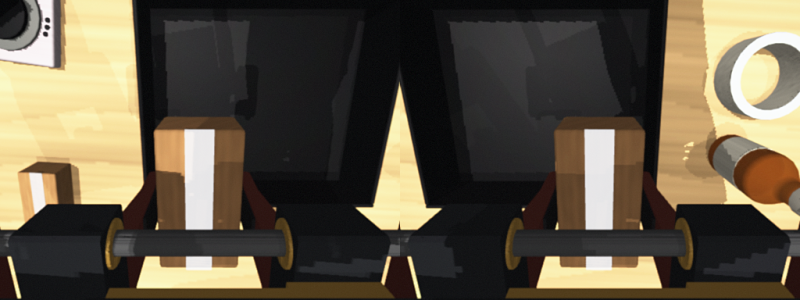

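The w4/w5 pair shows the tote rim with back corners at about (377,207) and (428,207). The carton is held squarely, and the tape roll and bottle are beyond at (765,65) and (755,165).

```bash
python3 -c "
from h import *
a,b=load('w4'),load('w5')
for c,p in((a,(377,207)),(b,(28,207)),(a,(137,4)),(b,(257,4)),(a,(140,180)),(b,(254,180))): print(p,atz(c,np.array(p)*1.28,80).round(1))
"
```

```text
(377, 207) [660.1 358.9  80. ]
(28, 207) [674.3  80.7  80. ]
(137, 4) [454.9  69.7  80. ]
(257, 4) [440.1 332.6  80. ]
(140, 180) [640.8  71.4  80. ]
(254, 180) [624.5 350.4  80. ]
```

```bash
python3 -m pendant '{"grip":[-1,-1,-1,-1,-1,-1,-1,-1,-1,-1],"linear":[[-1,6,20],[0,6,20],[0,0,20],[0,0,20],[0,0,20],[0,0,20],[0,0,20],[0,0,17],[0,0,0],[0,0,0]],"angular":[[0,0,0],[0,0,0],[0,0,0],[0,0,0],[0,0,0],[0,0,0],[0,0,0],[0,0,0],[0,0,0],[0,0,0]]}'
python3 -c "
from h import *
go(585,295,21.5,92.9)"
```

```text
t: 11.73
ee_pos: [584.2, 293.9, 37.6]
orientation: [0.079, -3.138, 0.002]
ft_force: [0.2, -0.6, -1.0]
width: 49.9
grasp_force: 30.0
t 11.73 pos [584.2 293.9  37.6] w 49.9 gf 30.0 q [ 0.45  0.7   1.65 -0.    0.8  -1.17] SHIFT [-0.9  1.1 16.1] TURN [-0.001 -0.003 -0.   ]
```

```bash
python3 -m pendant '{"grip":[-1,-1,-1,0.4,0.4,0.4,0.4,0.4,0.4,0.4,0.4,0.4],"linear":[[0,1,8],[0,0,7.5],[0,0,0],[0,0,0],[0,0,0],[0,0,0],[0,0,-20],[0,0,-20],[0,0,-20],[0,0,-20],[0,0,-20],[0,0,-20]],"angular":[[0,0,0],[0,0,0],[0,0,0],[0,0,0],[0,0,0],[0,0,0],[0,0,0],[0,0,0],[0,0,0],[0,0,0],[0,0,0],[0,0,0]]}'
python3 -c "
from h import *
go(698.7,-74.4,150,90)"
```

```text
t: 12.73
ee_pos: [584.7, 296.9, 144.7]
orientation: [-0.082, 3.14, 0.0]
ft_force: [-0.3, -0.1, 0.3]
width: 61.5
grasp_force: 0.0
t 12.73 pos [584.7 296.9 144.7] w 61.5 gf 0.0 q [ 0.45  0.56  1.61 -0.    0.97 -1.17] SHIFT [ -94.4 -376.8   -5.3] TURN [0.    0.001 0.052]
```

```bash
python3 -m pendant '{"grip":[1,1,1,1,1,1,1,1,1,1,1,1],"linear":[[-6,-25,0],[-6,-25,0],[-6,-25,0],[-6,-25,0],[-6,-25,0],[-6,-25,0],[-6,-25,0],[-6,-25,0],[-6,-25,0],[-6,-25,0],[-6,-25,0],[-6,-25,0]],"angular":[[0,0,0],[0,0,0],[0,0,0],[0,0,0],[0,0,0],[0,0,0],[0,0,0],[0,0,0],[0,0,0],[0,0,0],[0,0,0],[0,0,0]]}' >/dev/null
python3 -m pendant '{"grip":[1,1,1,1,1,1],"linear":[[-7,-25,0],[-7,-25,0],[-7,-25,0],[0,0,0],[0,0,0],[0,0,0]],"angular":[[0,0,0],[0,0,0],[0,0,0],[0,0,0.052],[0,0,0],[0,0,0]]}' >/dev/null
python3 -c "
from h import *
snap('wrist','w6'); c=load('w6')
im=cv2.imread('pics/w6.png').astype(int); m=(im.min(2)>190)&(im.max(2)-im.min(2)<35)
n,l,s,ce=cv2.connectedComponentsWithStats(m.astype(np.uint8))
for i in range(1,n):
  if s[i,4]>150: print(s[i],atz(c,ce[i],45).round(1))
go(698.7,-74.4,15,90)"
```

```text
[  44    0   29  111 2343] [ 592.8 -218.7   45. ]
[ 244  138   20  103 1949] [696.6 -73.4  45. ]
t 14.28 pos [696.9 -72.4 143.4] w 87.8 gf 0.0 q [-0.12  0.62  1.5   0.    1.02 -1.69] SHIFT [ -1.7  -2.  128.4] TURN [0.    0.    0.002]
```

```bash
python3 -m pendant '{"grip":[1,1,1,1,1,1,1,-1,-1,-1,-1,-1],"linear":[[-1,-1,22],[0,0,22],[0,0,22],[0,0,22],[0,0,20],[0,0,20],[0,0,0],[0,0,0],[0,0,0],[0,0,0],[0,0,0],[0,0,0]],"angular":[[0,0,0],[0,0,0],[0,0,0],[0,0,0],[0,0,0],[0,0,0],[0,0,0],[0,0,0],[0,0,0],[0,0,0],[0,0,0],[0,0,0]]}'; python3 -m pendant '{"grip":[-1,-1,-1,-1,-1,-1,-1,-1,-1,-1,-1],"linear":[[0,0,0],[0,0,0],[0,0,0],[0,0,0],[0,0,-25],[0,0,-25],[0,0,-25],[0,0,-25],[0,0,-25],[0,0,-20],[0,0,0]],"angular":[[0,0,0],[0,0,0],[0,0,0],[0,0,0],[0,0,0],[0,0,0],[0,0,0],[0,0,0],[0,0,0],[0,0,0],[0,0,0]]}'
python3 -c "
from h import *
go(589,215,155,92.9)"
```

```text
t: 15.28
ee_pos: [698.9, -73.9, 16.5]
orientation: [-0.001, 3.14, -0.0]
ft_force: [-0.5, -0.7, -0.2]
width: 58.0
grasp_force: 0.0
t: 16.2
ee_pos: [700.6, -74.2, 164.7]
orientation: [-0.0, 3.135, -0.001]
ft_force: [1.2, 0.0, -0.7]
width: 49.9
grasp_force: 30.0
t 16.20 pos [700.6 -74.2 164.7] w 49.9 gf 30.0 q [-0.12  0.6   1.48 -0.    1.06 -1.69] SHIFT [111.6 289.3   8.7] TURN [-0.001  0.007 -0.05 ]
```

```bash
python3 -m pendant '{"grip":[-1,-1,-1,-1,-1,-1,-1,-1,-1,-1,-1,-1],"linear":[[9,25,0],[9,25,0],[9,25,0],[9,25,0],[9,25,0],[9,25,0],[9,25,0],[9,25,0],[9,25,0],[10,25,0],[10,24,0],[11,15,8]],"angular":[[0,0,0],[0,0,0],[0,0,0],[0,0,0],[0,0,0],[0,0,0],[0,0,0],[0,0,0],[0,0,0],[0,0,0],[0,0,-0.05],[0,0,0]]}' >/dev/null
python3 -m pendant '{"grip":[-1,-1,-1,-1,-1,-1,-1],"linear":[[0,0,0],[0,0,20],[0,0,20],[0,0,20],[0,0,20],[0,0,20],[0,0,0]],"angular":[[0,0,0],[0,0,0],[0,0,0],[0,0,0],[0,0,0],[0,0,0],[0,0,0]]}'
python3 -c "
from h import *
go(589,215,21.5,92.9)"
```

```text
t: 17.78
ee_pos: [582.3, 212.7, 47.3]
orientation: [0.078, -3.133, 0.004]
ft_force: [-0.5, -0.8, -1.7]
width: 49.8
grasp_force: 30.0
t 17.78 pos [582.3 212.7  47.3] w 49.8 gf 30.0 q [ 0.33  0.65  1.72 -0.    0.77 -1.29] SHIFT [-7.   2.1 25.8] TURN [-0.002 -0.008 -0.001]
```

```bash
python3 -m pendant '{"grip":[-1,-1,-1,0.4,0.4,0.4,0.4,0.4,0.4,0.4,0.4,0.4],"linear":[[-7,2,12],[0,0,14],[0,0,0],[0,0,0],[0,0,0],[0,0,0],[0,0,-20],[0,0,-22],[0,0,-22],[0,0,-22],[0,0,-22],[0,0,-22]],"angular":[[0,0,0],[0,0.008,0],[0,0,0],[0,0,0],[0,0,0],[0,0,0],[0,0,0],[0,0,0],[0,0,0],[0,0,0],[0,0,0],[0,0,0]]}'
python3 -c "
from h import *
go(580,-280,260,83)"
```

```text
t: 18.78
ee_pos: [593.3, 217.0, 158.3]
orientation: [0.079, -3.134, -0.0]
ft_force: [1.5, 0.4, -0.1]
width: 61.3
grasp_force: 0.0
t 18.78 pos [593.3 217.  158.3] w 61.3 gf 0.0 q [ 0.33  0.51  1.65  0.    0.98 -1.29] SHIFT [  38.9 -495.7 -101.6] TURN [-0.    -0.007  0.172]
```

```bash
python3 -m pendant '{"grip":[1,1,1,1,1,1,1,1,1,1,1,1],"linear":[[2,-25,-6],[2,-25,-6],[2,-25,-6],[2,-25,-6],[2,-25,-6],[2,-25,-6],[2,-25,-6],[2,-25,-6],[2,-25,-6],[2,-25,-6],[2,-25,-6],[2,-25,-6]],"angular":[[0,0,0],[0,0,0],[0,0,0],[0,0,0],[0,0,0],[0,0,0],[0,0,0],[0,0,0],[0,0,0],[0,0,0],[0,0,0],[0,0,0]]}' >/dev/null
python3 -m pendant '{"grip":[1,1,1,1,1,1,1,1,1],"linear":[[3,-26,-6],[3,-26,-6],[3,-26,-6],[3,-26,-6],[3,-26,-6],[0,0,0],[0,0,0],[0,0,0],[0,0,0]],"angular":[[0,0,0],[0,0,0],[0,0,0],[0,0,0],[0,0,0],[0,0,0.086],[0,0,0.086],[0,0,0],[0,0,0]]}'
python3 -c "
from h import *
a=snap('wrist','w7')"
python3 -m pendant '{"grip":[1,1,1,1,1,1,1],"linear":[[0,-20,0],[0,-20,0],[0,-20,0],[0,-20,0],[0,-20,0],[0,0,0],[0,0,0]],"angular":[[0,0,0],[0,0,0],[0,0,0],[0,0,0],[0,0,0],[0,0,0],[0,0,0]]}'
python3 -c "
from h import *
b=snap('wrist','w8'); a=cv2.imread('pics/w7.png')
b=b[:,:,::-1]
# crop lower-middle at full res
cv2.imwrite('pics/w78.png',np.hstack([a[0:384,0:400],b[0:384,112:512]]))"
```

```text
t: 20.53
ee_pos: [576.6, -214.4, 259.2]
orientation: [-0.187, -3.129, 0.002]
ft_force: [-0.5, 0.6, -0.4]
width: 87.9
grasp_force: 0.0
t: 21.17
ee_pos: [564.4, -313.9, 258.5]
orientation: [-0.19, -3.128, 0.001]
ft_force: [-0.3, 0.5, -0.8]
width: 87.9
grasp_force: 0.0
```

View pics/w78.png

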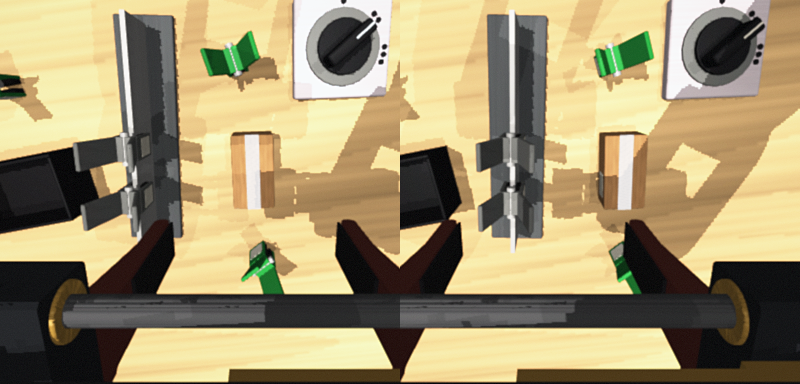

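w7 and w8 (full-resolution halves) show the grey clips on the rail with hinges at about (125,150) and (134,197) in w7 and (512,150) and (512,194) in w8. The rail's edge runs from (512,12) to (514,250) in w8. The third carton stays at (253,170).

```bash
python3 - <<'E'
from h import *
a,b=load('w7'),load('w8')
def T(n,p,q): X,r=tri([(a,p),(b,(q[0]-288,q[1]))]); print(n,X.round(1),r); return X
T('clip1 hinge',(125,150),(512,150));T('clip2 hinge',(134,197),(512,194))
T('c1 L tip',(78,160),(478.5,157));T('c1 R tip',(150,148),(534.5,151))
T('c2 L tip',(84,212),(480,214));T('c2 R tip',(155,190),(535,192))
e0=T('rail end',(119,12),(512,12));e1=T('rail end2',(137,238),(514,250))
for p in((512,12),(514,250)): print(atz(b,(p[0]-288,p[1]),70).round(1))
print(atz(b,(224,150),88),atz(b,(224,194),88))
import cv2
A=cv2.imread('pics/w7.png')[100:240,50:200];B=cv2.imread('pics/w8.png')[100:240,150:300]
cv2.imwrite('pics/z78.png',cv2.resize(np.hstack([A,B]),(800,373),interpolation=cv2.INTER_CUBIC))
E
```

```text
clip1 hinge [ 538.2 -341.8   95.1] [0.3, 0.3]
clip2 hinge [ 591.1 -351.3   76.1] [2.0, 2.0]
c1 L tip [ 536.  -367.4  137.1] [1.6, 1.6]
c1 R tip [ 541.7 -319.6   86.3] [1.3, 1.3]
c2 L tip [ 586.4 -374.8  137.9] [0.6, 0.6]
c2 R tip [ 587.4 -325.1   81.7] [0.8, 0.8]
rail end [ 410.1 -324.3   79.5] [0.1, 0.1]
rail end2 [ 641.8 -354.2   92.9] [6.2, 6.2]
[ 407.7 -324.8   70. ]
[ 659.4 -359.7   70. ]
[ 538.88679837 -342.54670533   88.        ] [ 585.6576063  -349.47549627   88.        ]
```

View pics/z78.png

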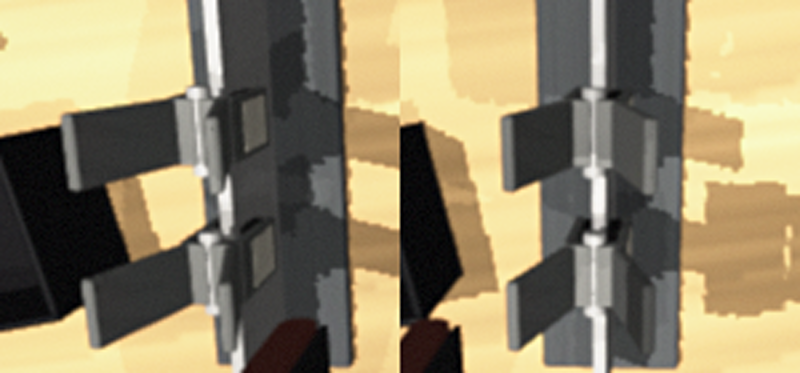

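The enlargement shows each clip's hinge rod and both handle tips clearly. In the right half, clip 1's rod is at (593,133) with tips at (507,152) and (653,157); clip 2's rod is at (593,275) with tips at (514,315) and (649,320).

```bash
python3 - <<'E'
from h import *
a,b=load('w7'),load('w8')
def T(n,p,q): X,r=tri([(a,p),(b,q)]); print(n,X.round(1),r); return X
h1=T('h1',(125,149.9),(222.4,149.9));l=T('L1',(77,157),(190.1,157));r=T('R1',(130.6,158),(244.9,158.9));print((l+r)/2,np.linalg.norm(l-r))
h2=T('h2',(128.9,203.1),(222.4,203.1));l=T('L2',(84.5,217.4),(192.8,218.1));r=T('R2',(135.9,218.1),(243.4,220));print((l+r)/2,np.linalg.norm(l-r))
go(538.6,-342.5,175,82.1)
E
```

```text
h1 [ 538.6 -344.    89.7] [0.3, 0.3]
L1 [ 534.6 -367.5  137.7] [0.3, 0.3]
R1 [ 541.2 -319.5  140.5] [0.1, 0.1]
[ 537.86792666 -343.49688012  139.05344981] 48.46140906292399
h2 [ 595.1 -352.4   90.6] [0.4, 0.4]
L2 [ 590.5 -374.4  139.7] [0.1, 0.1]
R2 [ 598.1 -328.5  137.6] [0.6, 0.6]
[ 594.30726574 -351.44571973  138.61230502] 46.64770193304722
t 21.22 pos [ 564.5 -313.1  258.5] w 87.7 gf 0.0 q [-0.52  0.42  1.55 -0.    1.18 -1.97] SHIFT [ 21.4 -32.2  83.7] TURN [-0.001 -0.008  0.017]
```

```bash
python3 -m pendant '{"grip":[1,1,1,1,1,1,1],"linear":[[11,-16,20],[11,-16,20],[0,0,22],[0,0,22],[0,0,0],[0,0,0],[0,0,0]],"angular":[[0,0,0.017],[0,0.008,0],[0,0,0],[0,0,0],[0,0,0],[0,0,0],[0,0,0]]}'
python3 -c "
from h import *
go(538.4,-343.5,111,82.1)"
```

```text
t: 21.8
ee_pos: [538.5, -342.1, 176.0]
orientation: [-0.215, -3.119, 0.001]
ft_force: [0.6, 0.7, 0.7]
width: 87.6
grasp_force: 0.0
t 21.80 pos [ 538.5 -342.1  176. ] w 87.6 gf 0.0 q [-0.58  0.5   1.62 -0.01  1.03 -2.01] SHIFT [-1.1 -1.3 65. ] TURN [-0.002 -0.015  0.   ]
```

```bash
python3 -m pendant '{"grip":[1,1,1,1,1,-1,-1,-1,-1,-1,-1,-1],"linear":[[-1,-1.5,20],[0,0,20],[0,0,15],[0,0,10],[0,0,0],[0,0,0],[0,0,0],[0,0,0],[0,0,0],[0,0,0],[0,0,0],[0,0,0]],"angular":[[0,-0.015,0],[0,0,0],[0,0,0],[0,0,0],[0,0,0],[0,0,0],[0,0,0],[0,0,0],[0,0,0],[0,0,0],[0,0,0],[0,0,0]]}';python3 -m pendant '{"grip":[-1,-1,-1,-1,-1,-1,-1,-1],"linear":[[0,0,0],[0,0,0],[0,0,0],[0,0,0],[0,0,0],[0,0,0],[0,0,0],[0,0,0]],"angular":[[0,0,0],[0,0,0],[0,0,0],[0,0,0],[0,0,0],[0,0,0],[0,0,0],[0,0,0]]}'
python3 -c "
from h import *
go(538.4,-343.5,111,82.1)"
```

```text
t: 22.8
ee_pos: [538.0, -344.2, 110.0]
orientation: [-0.218, -3.133, 0.002]
ft_force: [-0.4, 1.0, -0.2]
width: 44.5
grasp_force: 6.2
t: 23.47
ee_pos: [538.0, -344.2, 109.8]
orientation: [-0.218, -3.133, 0.002]
ft_force: [0.6, -0.5, -1.3]
width: 19.4
grasp_force: 30.0
t 23.47 pos [ 538.  -344.2  109.8] w 19.4 gf 30.0 q [-0.59  0.58  1.67 -0.    0.89 -2.02] SHIFT [-0.3  0.8 -1.2] TURN [-0.001 -0.001 -0.001]
```

```bash
python3 -m pendant '{"grip":[-1,-1,-1,-1,-1,-1,-1,-1,-1,-1],"linear":[[0,0,-8],[0,0,-12],[0,0,-20],[0,0,-20],[0,0,-20],[0,0,-20],[0,0,-15],[0,0,-10],[0,0,0],[0,0,0]],"angular":[[0,0,0],[0,0,0],[0,0,0],[0,0,0],[0,0,0],[0,0,0],[0,0,0],[0,0,0],[0,0,0],[0,0,0]]}'
python3 -c "
from h import *
go(440,200,230,2.9)"
```

```text
t: 24.3
ee_pos: [538.3, -344.1, 235.6]
orientation: [0.218, 3.134, -0.003]
ft_force: [0.2, 1.2, -0.4]
width: 19.2
grasp_force: 30.0
t 24.30 pos [ 538.3 -344.1  235.6] w 19.2 gf 30.0 q [-0.59  0.43  1.59 -0.    1.12 -2.02] SHIFT [172.6 525.3   4.4] TURN [-1.000e-03  2.000e-03  1.381e+00]
```

```bash
python3 -m pendant '{"grip":[-1,-1,-1,-1,-1,-1,-1,-1,-1,-1,-1,-1],"linear":[[8,24,0],[8,24,0],[8,24,0],[8,24,0],[8,24,0],[8,24,0],[8,24,0],[8,24,0],[8,24,0],[8,24,0],[8,24,0],[8,24,0]],"angular":[[0,0,0],[0,0,0],[0,0,0],[0,0,0],[0,0,0],[0,0,0],[0,0,0],[0,0,0],[0,0,0],[0,0,0],[0,0,0],[0,0,0]]}' >/dev/null
python3 -m pendant '{"grip":[-1,-1,-1,-1,-1,-1,-1,-1],"linear":[[8,24,0],[8,24,0],[8,24,0],[8,24,0],[8,24,0],[8,24,0],[8,24,0],[0,0,0]],"angular":[[0,0,0],[0,0,0],[0,0,0],[0,0,0],[0,0,0],[0,0,0],[0,0,0],[0,0,0]]}' >/dev/null
python3 -m pendant '{"grip":[-1,-1,-1,-1,-1,-1,-1,-1,-1,-1,-1,-1],"linear":[[0,0,0],[0,0,0],[0,0,0],[0,0,0],[0,0,0],[0,0,0],[0,0,0],[0,0,0],[0,0,0],[0,0,0],[0,0,0],[0,0,0]],"angular":[[0,0,0.12],[0,0,0.12],[0,0,0.12],[0,0,0.12],[0,0,0.12],[0,0,0.12],[0,0,0.12],[0,0,0.12],[0,0,0.12],[0,0,0.12],[0,0,0.12],[0,0,0.06]]}'
python3 -c "
from h import *
im=snap('wrist','w9'); snap('side','s9'); cv2.imwrite('pics/w9b.png',cv2.resize(im[:,:,::-1],(800,600),interpolation=cv2.INTER_CUBIC))
go(428.6,267,180,2.9)"
```

```text
t: 26.97
ee_pos: [450.1, 127.8, 233.3]
orientation: [-2.17, -2.271, 0.006]
ft_force: [-0.6, -0.1, -1.0]
width: 19.4
grasp_force: 30.0
t 27.07 pos [450.1 127.9 233.4] w 19.7 gf 30.0 q [ 0.25  0.18  1.95 -0.    1.01  0.2 ] SHIFT [140.1 -14.2  53.2] TURN [-0.003  0.002  0.001]
```

View pics/w9b.png

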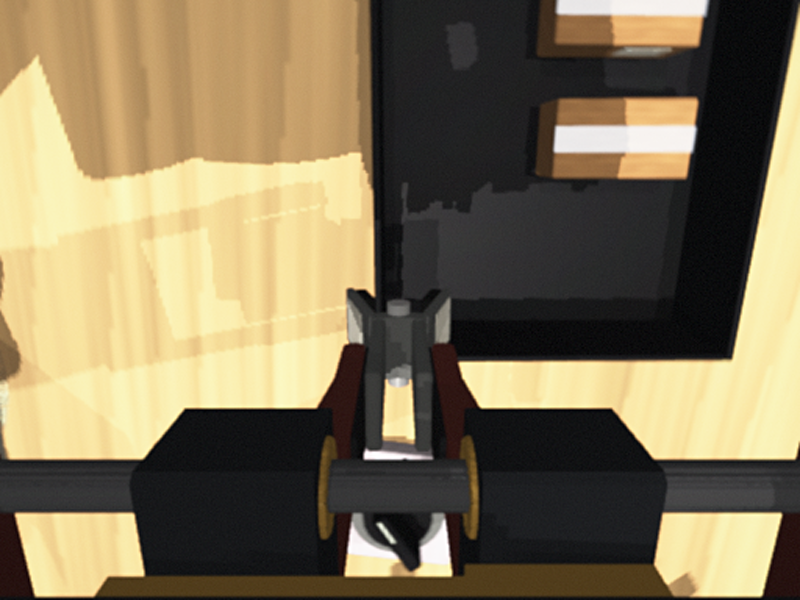

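w9 shows the clip held open, with its jaws at (400,320). The tote's front-wall outer edge runs from (371,10) to (378,285), and the back corner is at (732,357). Two cartons lie flat at (625,140) and (630,20).

```bash
python3 - <<'E'
from h import *
c=load('w9'); im=cv2.imread('pics/w9.png').astype(int).sum(2)
P=[]
for r in range(5,180,12):
    row=cv2.GaussianBlur(im[r].astype(np.float32).reshape(1,-1),(3,1),0)[0]
    g=np.diff(row[215:260]); u=215+g.argmin()+.5; P.append(atz(c,(u,r),80))
P=np.array(P); k=np.polyfit(P[:,1],P[:,0],1); print('outer edge x at y=167,267',np.polyval(k,[167,267]),'slope',k[0],'res',np.abs(P[:,0]-np.polyval(k,P[:,1])).max().round(1))
print('back corner',atz(c,(732*.64,357*.64),80))
E
```

```text
outer edge x at y=167,267 [431.58972476 427.13785963] slope -0.0445186512821417 res 6.3
back corner [675.33264017  78.63645702  80.        ]
```

```bash
python3 -m pendant '{"grip":[-1,-1,-1,-1,-1,-1,-1,-1,-1],"linear":[[20,-2,0],[20,-2,5],[20,-2,7],[20,-2,7],[20,-2,7],[20,-2,7],[20,-2,10],[0,0,10],[0,0,0]],"angular":[[0,0,0],[0,0,0],[0,0,0],[0,0,0],[0,0,0],[0,0,0],[0,0,0],[0,0,0],[0,0,0]]}'
python3 -c "
from h import *
snap('wrist','w10')
go(429.4,267,119,2.7)"
```

```text
t: 27.82
ee_pos: [427.9, 267.0, 178.8]
orientation: [-2.158, -2.282, 0.009]
ft_force: [-0.4, -1.1, -0.2]
width: 19.4
grasp_force: 30.0
t 27.87 pos [428.3 266.6 179.6] w 19.8 gf 30.0 q [ 0.53  0.31  1.92 -0.    0.91  0.48] SHIFT [ 0.5  1.3 60.6] TURN [-0.004  0.003  0.007]
```

```bash
python3 -m pendant '{"grip":[-1,-1,-1,-1,-1,-1,-1,-1],"linear":[[0,1,12],[0,0,12],[0,0,10],[0,0,8],[0,0,8],[0,0,6],[0,0,4],[0,0,0]],"angular":[[0,0,0],[0,0,0],[0,0,0],[0,0,0],[0,0,0],[0,0,0],[0,0,0],[0,0,0]]}'
python3 -c "
from h import *
im=snap('scene','s10'); im2=snap('side','s10b')
c=load('s10');u,v=proj(c,[429,267,110]).astype(int);A=im[v-60:v+60,u-75:u+75]
c=load('s10b');u,v=proj(c,[429,267,110]).astype(int);B=im2[v-60:v+60,u-75:u+75]
cv2.imwrite('pics/z10.png',cv2.resize(np.hstack([A,B])[:,:,::-1],(800,320),interpolation=cv2.INTER_CUBIC))
go(429.4,267,119,2.7)"
```

```text
t: 28.53
ee_pos: [429.9, 267.3, 120.3]
orientation: [-2.163, -2.278, 0.005]
ft_force: [-0.6, 0.3, -0.5]
width: 19.6
grasp_force: 30.0
t 28.63 pos [430.3 267.6 121.1] w 19.7 gf 30.0 q [ 0.53  0.4   1.96 -0.    0.78  0.48] SHIFT [-0.6 -1.   2.1] TURN [-0.001  0.001  0.005]
```

View pics/z10.png

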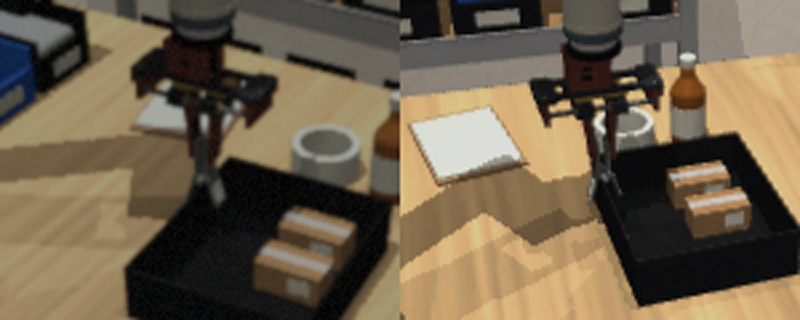

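The crop shows the clip's jaws straddling the front wall, so I'll release it.

```bash
python3 -m pendant '{"grip":[-1,0.8,0.8,0.8,0.8,0.8,0.8,0.8,0.8,0.8,0.8,0.8],"linear":[[0,-0.5,2],[0,0,0],[0,0,0],[0,0,0],[0,0,0],[0,0,0],[0,0,0],[0,0,0],[0,0,0],[0,0,0],[0,0,-20],[0,0,-20]],"angular":[[0,0,0],[0,0,0],[0,0,0],[0,0,0],[0,0,0],[0,0,0],[0,0,0],[0,0,0],[0,0,0],[0,0,0],[0,0,0],[0,0,0]]}'
python3 -m pendant '{"grip":[1,1,1,1,1],"linear":[[0,0,-25],[0,0,-25],[0,0,-20],[0,0,0],[0,0,0]],"angular":[[0,0,0],[0,0,0],[0,0,0],[0,0,0],[0,0,0]]}' >/dev/null
python3 -c "
from h import *
im=snap('wrist','w11')
c=load('w11'); print(proj(c,[429.5,267,98]))
cv2.imwrite('pics/w11b.png',im[:,:,::-1])
go(594.5,-351.5,235,82.1)"
```

```text
t: 29.63
ee_pos: [429.0, 267.1, 158.6]
orientation: [-2.163, -2.278, 0.007]
ft_force: [1.1, 0.9, -0.2]
width: 79.0
grasp_force: 0.0
[253.31034512 179.74791864]
t 30.10 pos [429.7 267.6 228.8] w 87.9 gf 0.0 q [ 0.53  0.24  1.88 -0.    1.02  0.48] SHIFT [-626.8  132.4   -5.5] TURN [-0.002  0.    -1.381]
```

View pics/w11b.png

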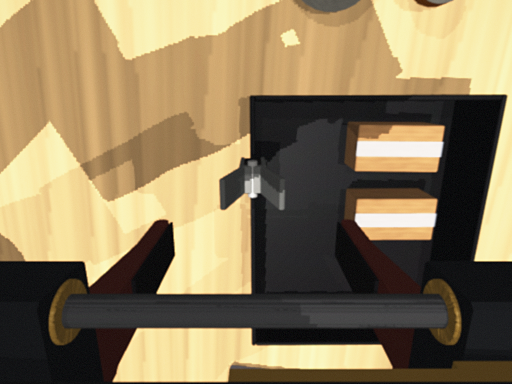

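w11 shows clip 1 standing on the front wall with its hinge at (253,180), as predicted. Next is clip 2.

```bash
python3 -m pendant '{"grip":[1,1,1,1,1,1,1,1,1,1,1,1],"linear":[[-25,5,0],[-25,5,0],[-25,5,0],[-25,5,0],[-25,5,0],[-25,5,0],[-25,5,0],[-25,5,0],[-25,5,0],[-25,5,0],[-25,5,0],[-25,5,0]],"angular":[[0,0,0],[0,0,0],[0,0,0],[0,0,0],[0,0,0],[0,0,0],[0,0,0],[0,0,0],[0,0,0],[0,0,0],[0,0,0],[0,0,0]]}' >/dev/null
python3 -m pendant '{"grip":[1,1,1,1,1,1,1,1,1,1,1,1],"linear":[[-25,5,0],[-25,5,0],[-25,5,0],[-25,5,0],[-25,5,0],[-25,5,0],[-25,5,0],[-25,5,0],[-25,5,0],[-25,5,0],[-25,5,0],[-25,10,-5]],"angular":[[0,0,0],[0,0,0],[0,0,0],[0,0,0],[0,0,0],[0,0,0],[0,0,0],[0,0,0],[0,0,0],[0,0,0],[0,0,0],[0,0,0]]}' >/dev/null
python3 -m pendant '{"grip":[1,1,1,1,1,1,1,1,1,1,1,1],"linear":[[0,0,0],[0,0,0],[0,0,0],[0,0,0],[0,0,0],[0,0,0],[0,0,0],[0,0,0],[0,0,0],[0,0,0],[0,0,0],[0,0,0]],"angular":[[0,0,-0.12],[0,0,-0.12],[0,0,-0.12],[0,0,-0.12],[0,0,-0.12],[0,0,-0.12],[0,0,-0.12],[0,0,-0.12],[0,0,-0.12],[0,0,-0.12],[0,0,-0.12],[0,0,-0.06]]}'
python3 -c "
from h import *
go(594.5,-351.5,175,81.5)"
```

```text
t: 33.1
ee_pos: [585.0, -324.5, 232.2]
orientation: [-0.208, -3.131, -0.0]
ft_force: [0.4, 0.6, -0.2]
width: 87.9
grasp_force: 0.0
t 33.10 pos [ 585.  -324.5  232.2] w 87.9 gf 0.0 q [-0.52  0.48  1.51 -0.    1.15 -1.96] SHIFT [-13.2 -25.5  57.2] TURN [-0.    -0.004  0.016]
```

```bash
python3 -m pendant '{"grip":[1,1,1,1,1,1],"linear":[[-7,-13,15],[-6,-12,15],[0,0,15],[0,0,12],[0,0,0],[0,0,0]],"angular":[[0,0,0.016],[0,0,0],[0,0,0],[0,0,0],[0,0,0],[0,0,0]]}'
python3 -c "
from h import *
go(594.8,-351.8,110,81.5)"
```

```text
t: 33.6
ee_pos: [594.1, -350.9, 175.9]
orientation: [-0.242, -3.128, -0.0]
ft_force: [-0.9, 0.0, -0.1]
width: 87.7
grasp_force: 0.0
t 33.60 pos [ 594.1 -350.9  175.9] w 87.7 gf 0.0 q [-0.55  0.57  1.5  -0.    1.07 -1.97] SHIFT [-1.1 -0.8 65.8] TURN [-0.    -0.004 -0.006]
```

```bash
python3 -m pendant '{"grip":[1,1,1,1,1,-1,-1,-1,-1,-1,-1,-1],"linear":[[-1,-1,20],[0,0,20],[0,0,15],[0,0,11],[0,0,0],[0,0,0],[0,0,0],[0,0,0],[0,0,0],[0,0,0],[0,0,0],[0,0,0]],"angular":[[0,0,-0.006],[0,0,0],[0,0,0],[0,0,0],[0,0,0],[0,0,0],[0,0,0],[0,0,0],[0,0,0],[0,0,0],[0,0,0],[0,0,0]]}';python3 -m pendant '{"grip":[-1,-1,-1,-1,-1,-1,-1,-1],"linear":[[0,0,0],[0,0,0],[0,0,0],[0,0,0],[0,0,0],[0,0,0],[0,0,0],[0,0,0]],"angular":[[0,0,0],[0,0,0],[0,0,0],[0,0,0],[0,0,0],[0,0,0],[0,0,0],[0,0,0]]}'
python3 -m pendant '{"grip":[-1,-1,-1,-1,-1,-1,-1,-1,-1,-1],"linear":[[0,0,-8],[0,0,-12],[0,0,-20],[0,0,-20],[0,0,-20],[0,0,-20],[0,0,-15],[0,0,-10],[0,0,0],[0,0,0]],"angular":[[0,0,0],[0,0,0],[0,0,0],[0,0,0],[0,0,0],[0,0,0],[0,0,0],[0,0,0],[0,0,0],[0,0,0]]}'
python3 -c "
from h import *
go(433.5,167,230,2.7)"
```

```text
t: 34.6
ee_pos: [595.9, -352.9, 112.0]
orientation: [-0.233, -3.132, 0.002]
ft_force: [0.3, 0.5, -1.3]
width: 44.8
grasp_force: 6.2
t: 35.27
ee_pos: [595.8, -352.9, 111.7]
orientation: [-0.233, -3.132, 0.002]
ft_force: [-0.3, -0.4, -0.3]
width: 19.9
grasp_force: 30.0
t: 36.1
ee_pos: [596.1, -352.8, 237.6]
orientation: [0.233, 3.133, -0.003]
ft_force: [0.3, 0.2, -0.5]
width: 19.2
grasp_force: 30.0
t 36.10 pos [ 596.1 -352.8  237.6] w 19.2 gf 30.0 q [-0.55  0.51  1.46 -0.    1.18 -1.97] SHIFT [237.8 490.    6.5] TURN [-1.000e-03  2.000e-03  1.375e+00]
```

```bash
python3 -m pendant '{"grip":[-1,-1,-1,-1,-1,-1,-1,-1,-1,-1,-1,-1],"linear":[[12,24,0],[12,24,0],[12,24,0],[12,24,0],[12,24,0],[12,24,0],[12,24,0],[12,24,0],[12,24,0],[12,24,0],[12,24,0],[12,24,0]],"angular":[[0,0,0],[0,0,0],[0,0,0],[0,0,0],[0,0,0],[0,0,0],[0,0,0],[0,0,0],[0,0,0],[0,0,0],[0,0,0],[0,0,0]]}' >/dev/null
python3 -m pendant '{"grip":[-1,-1,-1,-1,-1,-1,-1,-1],"linear":[[12,24,0],[12,24,0],[12,24,0],[12,24,0],[12,24,0],[12,24,0],[12,24,0],[0,0,0]],"angular":[[0,0,0],[0,0,0],[0,0,0],[0,0,0],[0,0,0],[0,0,0],[0,0,0],[0,0,0]]}' >/dev/null
python3 -m pendant '{"grip":[-1,-1,-1,-1,-1,-1,-1,-1,-1,-1,-1,-1],"linear":[[0,0,0],[0,0,0],[0,0,0],[0,0,0],[0,0,0],[0,0,0],[0,0,0],[0,0,0],[0,0,0],[0,0,0],[0,0,0],[0,0,0]],"angular":[[0,0,0.12],[0,0,0.12],[0,0,0.12],[0,0,0.12],[0,0,0.12],[0,0,0.12],[0,0,0.12],[0,0,0.12],[0,0,0.12],[0,0,0.12],[0,0,0.12],[0,0,0.055]]}'
python3 -c "
from h import *
go(433.8,167,180,2.7)"
```

```text
t: 38.77
ee_pos: [437.5, 131.4, 235.3]
orientation: [-2.175, -2.266, 0.005]
ft_force: [0.3, 0.1, -1.2]
width: 19.6
grasp_force: 30.0
t 38.77 pos [437.5 131.4 235.3] w 19.6 gf 30.0 q [ 0.27  0.16  1.97 -0.    1.01  0.23] SHIFT [35.8 -2.1 55.2] TURN [-0.003  0.002 -0.006]
```

```bash
python3 -m pendant '{"grip":[-1,-1,-1,-1,-1,-1],"linear":[[18,-1,10],[18,-1,15],[0,0,20],[0,0,10],[0,0,0],[0,0,0]],"angular":[[0,0,-0.006],[0,0,0],[0,0,0],[0,0,0],[0,0,0],[0,0,0]]}'
python3 -c "
from h import *
go(433.8,167,122,2.7)"
```

```text
t: 39.27
ee_pos: [433.6, 167.2, 180.5]
orientation: [-2.162, -2.279, 0.006]
ft_force: [-0.0, -0.5, -0.7]
width: 19.5
grasp_force: 30.0
t 39.27 pos [433.6 167.2 180.5] w 19.5 gf 30.0 q [ 0.34  0.25  2.01 -0.    0.89  0.29] SHIFT [-0.   0.3 58.5] TURN [-0.003  0.002  0.006]
```

```bash
python3 -m pendant '{"grip":[-1,-1,-1,-1,-1,-1,-1,-1],"linear":[[0,0,12],[0,0,12],[0,0,10],[0,0,8],[0,0,8],[0,0,6],[0,0,3],[0,0,0]],"angular":[[0,0,0],[0,0,0],[0,0,0],[0,0,0],[0,0,0],[0,0,0],[0,0,0],[0,0,0]]}'
python3 -m pendant '{"grip":[0.8,0.8,0.8,0.8,0.8,0.8,0.8,0.8,0.8,0.8,0.8],"linear":[[0,0,0],[0,0,0],[0,0,0],[0,0,0],[0,0,0],[0,0,0],[0,0,0],[0,0,0],[0,0,0],[0,0,-20],[0,0,-20]],"angular":[[0,0,0],[0,0,0],[0,0,0],[0,0,0],[0,0,0],[0,0,0],[0,0,0],[0,0,0],[0,0,0],[0,0,0],[0,0,0]]}'
python3 -m pendant '{"grip":[1,1,1,1,1],"linear":[[0,0,-25],[0,0,-25],[0,0,-20],[0,0,0],[0,0,0]],"angular":[[0,0,0],[0,0,0],[0,0,0],[0,0,0],[0,0,0]]}' >/dev/null
python3 -c "
from h import *
im=snap('wrist','w12')
c=load('w12'); print(proj(c,[433.8,167,98]),proj(c,[429.5,267,98]))
cv2.imwrite('pics/w12b.png',im[:,:,::-1])
go(592,-218.5,165,84)"
```

```text
t: 39.93
ee_pos: [433.9, 167.6, 121.6]
orientation: [-2.162, -2.279, 0.004]
ft_force: [-0.6, -0.8, -1.4]
width: 19.6
grasp_force: 30.0
t: 40.85
ee_pos: [433.2, 167.4, 161.8]
orientation: [-2.161, -2.279, 0.007]
ft_force: [0.6, -0.5, 0.2]
width: 78.8
grasp_force: 0.0
[253.26629482 178.8853257 ] [254.23598794  65.78551308]
t 41.32 pos [434.  167.8 231.9] w 87.7 gf 0.0 q [ 0.34  0.17  1.96 -0.    1.01  0.29] SHIFT [-394.   137.3   67.3] TURN [-0.002  0.    -1.413]
```

View pics/w12b.png

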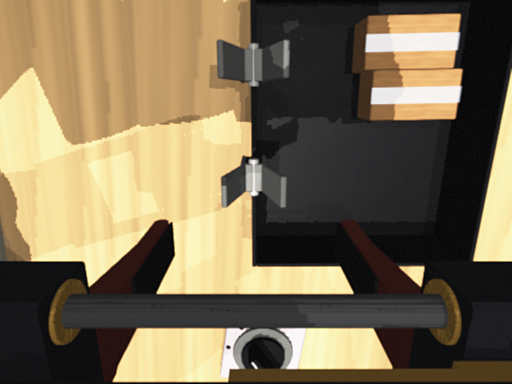

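w12 shows both clips upright on the wall, with hinges at (254,63) and (254,178). One carton in the tote has shifted towards the other but still lies flat, at (416,95). Carton C is next.

```bash
python3 -m pendant '{"grip":[1,1,1,1,1,1,1,1,1,1,1,1],"linear":[[-25,9,0],[-25,9,0],[-25,9,0],[-25,9,0],[-25,9,0],[-25,9,0],[-25,9,0],[-25,9,0],[-25,9,0],[-25,9,0],[-25,9,0],[-25,9,0]],"angular":[[0,0,0],[0,0,0],[0,0,0],[0,0,0],[0,0,0],[0,0,0],[0,0,0],[0,0,0],[0,0,0],[0,0,0],[0,0,0],[0,0,0]]}' >/dev/null
python3 -m pendant '{"grip":[1,1,1,1,1],"linear":[[-25,10,0],[-25,10,0],[-25,9,0],[0,0,0],[0,0,0]],"angular":[[0,0,0],[0,0,0],[0,0,0],[0,0,0],[0,0,0]]}' >/dev/null
python3 -m pendant '{"grip":[1,1,1,1,1,1,1,1,1,1,1,1],"linear":[[0,0,0],[0,0,0],[0,0,0],[0,0,0],[0,0,0],[0,0,0],[0,0,0],[0,0,0],[0,0,0],[0,0,0],[0,0,0],[0,0,0]],"angular":[[0,0,-0.12],[0,0,-0.12],[0,0,-0.12],[0,0,-0.12],[0,0,-0.12],[0,0,-0.12],[0,0,-0.12],[0,0,-0.12],[0,0,-0.12],[0,0,-0.12],[0,0,-0.12],[0,0,-0.09]]}'
python3 -m pendant '{"grip":[1],"linear":[[0,0,0]],"angular":[[0,0,0]]}' >/dev/null
python3 -c "
from h import *
snap('wrist','w13')
for f in('w12','w13'):
  c=load(f); im=cv2.imread('pics/%s.png'%f).astype(int); m=(im.min(2)>170)&(im.max(2)-im.min(2)<35)
  n,l,s,ce=cv2.connectedComponentsWithStats(m.astype(np.uint8))
  for i in range(1,n):
    if s[i,4]>150:
      P=np.array([atz(c,p[::-1],45 if f=='w13' else 50)[:2] for p in np.argwhere(l==i)]); vx,vy,_,_=cv2.fitLine(P.astype(np.float32),2,0,.01,.01).ravel()
      print(f,s[i],P.mean(0).round(1),'yaw',np.degrees(np.arctan(vy/vx)).round(1))
go(592,-218.5,110,84)"
```

```text
t: 43.73
ee_pos: [589.8, -197.7, 231.3]
orientation: [-0.158, -3.134, 0.001]
ft_force: [0.7, 0.7, -0.1]
width: 88.1
grasp_force: 0.0
w12 [ 366   32   93   20 1618] [581.6 300.9] yaw 4.1
w12 [ 371   86   90   18 1431] [594.8 251.8] yaw 4.0
w12 [247 160  14  36 318] [434.3 153.5] yaw -87.6
w12 [220 328  26  50 587] [415.5 -75.9] yaw 83.2
w12 [280 328  26  41 545] [498.6 -61.1] yaw -85.3
w13 [  88    0   26  251 1269] [ 524.3 -354. ] yaw -8.3
w13 [ 283    0  105   88 3675] [ 484.7 -111.5] yaw 78.0
w13 [ 227  126   17   81 1161] [ 587.  -218.5] yaw -5.1
t 43.87 pos [ 590.1 -198.   231.6] w 88.0 gf 0.0 q [-0.34  0.41  1.63 -0.    1.11 -1.8 ] SHIFT [ -4.5 -20.1 121.6] TURN [-0.001 -0.003 -0.004]
```

```bash
python3 -m pendant '{"grip":[1,1,1,1,1,1,1],"linear":[[-1,-10,20],[-1,-10,20],[0,0,20],[0,0,20],[0,0,20],[0,0,20],[0,0,0]],"angular":[[0,0,0.0],[0,0,-0.012],[0,0,0],[0,0,0],[0,0,0],[0,0,0],[0,0,0]]}'
python3 -c "
from h import *
go(590,-218.3,15,84.7)"
```

```text
t: 44.45
ee_pos: [587.6, -217.9, 108.3]
orientation: [-0.154, -3.13, -0.002]
ft_force: [-0.2, -0.2, -1.7]
width: 87.6
grasp_force: 0.0
t 44.45 pos [ 587.6 -217.9  108.3] w 87.6 gf 0.0 q [-0.37  0.57  1.69 -0.    0.89 -1.84] SHIFT [-3.2 -0.3 93.2] TURN [ 0.001 -0.008 -0.006]
```

```bash
python3 -m pendant '{"grip":[1,1,1,1,1,1,-1,-1,-1,-1,-1,-1],"linear":[[-3,0,20],[0,0,20],[0,0,20],[0,0,20],[0,0,13],[0,0,0],[0,0,0],[0,0,0],[0,0,0],[0,0,0],[0,0,0],[0,0,0]],"angular":[[0,0,0],[0,0,0],[0,0,0],[0,0,0],[0,0,0],[0,0,0],[0,0,0],[0,0,0],[0,0,0],[0,0,0],[0,0,0],[0,0,0]]}'; python3 -m pendant '{"grip":[-1,-1,-1,-1,-1,-1,-1,-1,-1,-1,-1,-1],"linear":[[0,0,0],[0,0,0],[0,0,0],[0,0,0],[0,0,-20],[0,0,-25],[0,0,-25],[0,0,-25],[0,0,-25],[0,0,-25],[0,0,-20],[0,0,0]],"angular":[[0,0,0],[0,0,0],[0,0,0],[0,0,0],[0,0,0],[0,0,0],[0,0,0],[0,0,0],[0,0,0],[0,0,0],[0,0,0],[0,0,0]]}'
python3 -c "
from h import *
go(593,135,170,92.9)"
```

```text
t: 45.45
ee_pos: [593.9, -220.1, 20.2]
orientation: [-0.151, -3.138, 0.003]
ft_force: [0.5, -0.9, 0.1]
width: 51.3
grasp_force: 0.3
t: 46.45
ee_pos: [595.9, -220.7, 188.8]
orientation: [0.15, 3.133, -0.006]
ft_force: [1.0, -0.3, -1.5]
width: 49.8
grasp_force: 30.0
t 46.45 pos [ 595.9 -220.7  188.8] w 49.8 gf 30.0 q [-0.37  0.47  1.64 -0.    1.03 -1.85] SHIFT [ 37.  353.8  17.3] TURN [-0.004  0.005 -0.146]
```

```bash
python3 -m pendant '{"grip":[-1,-1,-1,-1,-1,-1,-1,-1,-1,-1,-1,-1],"linear":[[2.5,25,0],[2.5,25,0],[2.5,25,0],[2.5,25,0],[2.5,25,0],[2.5,25,0],[2.5,25,0],[2.5,25,0],[2.5,25,0],[2.5,25,0],[2.5,25,0],[2.5,25,0]],"angular":[[0,0,0],[0,0,0],[0,0,0],[0,0,0],[0,0,0],[0,0,0],[0,0,0],[0,0,0],[0,0,0],[0,0,0],[0,0,0],[0,0,0]]}' >/dev/null
python3 -m pendant '{"grip":[-1,-1,-1,-1,-1,-1,-1],"linear":[[3,25,0],[3,25,0],[0,4,0],[0,0,0],[0,0,0],[0,0,0],[0,0,0]],"angular":[[0,0,0],[0,0,0],[0,0,-0.075],[0,0,-0.071],[0,0,0],[0,0,0],[0,0,0]]}'
python3 -c "
from h import *
go(593,137,26,92.9)"
```

```text
t: 48.03
ee_pos: [591.3, 135.6, 183.2]
orientation: [0.075, -3.138, 0.003]
ft_force: [-0.5, 0.3, -1.1]
width: 49.9
grasp_force: 30.0
t 48.03 pos [591.3 135.6 183.2] w 49.9 gf 30.0 q [ 0.21  0.44  1.7  -0.    1.   -1.41] SHIFT [ -2.2   1.5 157.2] TURN [-0.002 -0.002 -0.003]
```

```bash
python3 -m pendant '{"grip":[-1,-1,-1,-1,-1,-1,-1,-1,-1,-1],"linear":[[-2,2,20],[0,0,20],[0,0,20],[0,0,20],[0,0,20],[0,0,20],[0,0,20],[0,0,12],[0,0,0],[0,0,0]],"angular":[[0,0,0],[0,0,0],[0,0,0],[0,0,0],[0,0,0],[0,0,0],[0,0,0],[0,0,0],[0,0,0],[0,0,0]]}'
python3 -c "
from h import *
go(593,137,25.5,92.9)"
```

```text
t: 48.87
ee_pos: [593.2, 137.5, 31.7]
orientation: [0.077, -3.138, 0.003]
ft_force: [0.7, 0.7, -0.7]
width: 49.7
grasp_force: 30.0
t 48.87 pos [593.2 137.5  31.7] w 49.7 gf 30.0 q [ 0.21  0.66  1.75 -0.    0.73 -1.41] SHIFT [ 0.2 -0.5  6.2] TURN [-0.002 -0.002 -0.002]
```

```bash
python3 -m pendant '{"grip":[-1,-1,0.4,0.4,0.4,0.4,0.4,0.4,0.4,0.4,0.4,0.4],"linear":[[0,0,6],[0,0,0],[0,0,0],[0,0,0],[0,0,0],[0,0,-20],[0,0,-20],[0,0,-20],[0,0,-20],[0,0,-20],[0,0,-20],[0,0,-20]],"angular":[[0,0,0],[0,0,0],[0,0,0],[0,0,0],[0,0,0],[0,0,0],[0,0,0],[0,0,0],[0,0,0],[0,0,0],[0,0,0],[0,0,0]]}'
python3 -m pendant '{"grip":[0.4,0.4,0.4,0.4,0.4,0.4,0.4],"linear":[[15,-10,-20],[15,-10,-20],[15,-10,-20],[15,-10,-10],[15,-10,0],[0,0,0],[0,0,0]],"angular":[[0,0,0],[0,0,0],[0,0,0],[0,0,0],[0,0,0],[0,0,0],[0,0,0]]}'
python3 -c "
from h import *
a=snap('scene','s14'); b=snap('side','s14b'); w=snap('wrist','w14')
cv2.imwrite('pics/z14.png',np.hstack([a[60:330,100:500],b[100:370,112:512]])[:,:,::-1])
go(463.3,-101.5,100,36)"
```

```text
t: 49.87
ee_pos: [593.6, 138.1, 167.6]
orientation: [0.079, -3.14, 0.002]
ft_force: [0.6, 0.0, -0.0]
width: 61.1
grasp_force: 0.0
t: 50.45
ee_pos: [521.2, 84.3, 237.0]
orientation: [-0.078, 3.14, -0.002]
ft_force: [0.1, -0.3, -0.1]
width: 61.6
grasp_force: 0.0
t 50.60 pos [521.9  84.9 236.2] w 61.4 gf 0.0 q [ 0.14  0.27  1.83 -0.    1.05 -1.48] SHIFT [  67.9 -183.1  136.4] TURN [-0.001 -0.     0.993]
```

View pics/z14.png

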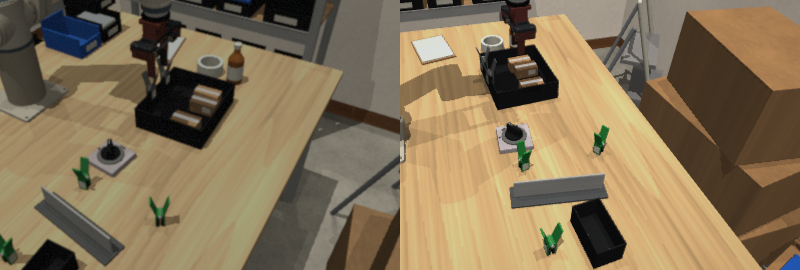

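z14 shows three cartons in the tote, both clips on its front wall, an empty rail, and the decoys and bin untouched. I'll take one enlarged composite to check that the cartons are flat.

```bash
python3 -c "
from h import *
a=cv2.imread('pics/s14.png');b=cv2.imread('pics/s14b.png');w=cv2.imread('pics/w14.png')
def cr(im,c,h):
  u,v=proj(c,[540,210,60]).astype(int); return cv2.resize(im[max(v-h,0):v+h,max(u-h,0):u+h],(400,300) if 0 else (400,400),interpolation=cv2.INTER_CUBIC)
cv2.imwrite('pics/z15.png',np.hstack([cr(a,load('s14'),62),cr(b,load('s14b'),62)]))"
```

```text
(no output)
```

View pics/z15.png

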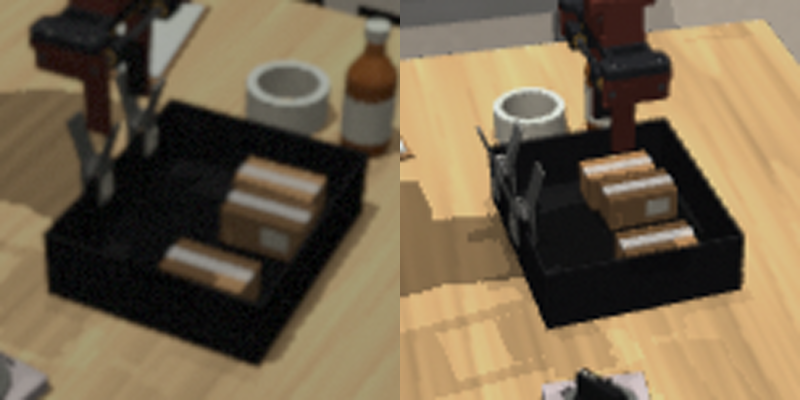

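z15 shows both clips gripping the front wall. Cartons A and B stand side by side, flat, and C is flat in front. I'll check the carton heights numerically and then plan the dial approach.

```bash
python3 -c "
from h import *
s,d=load('s14'),load('s14b')
def f(c,x,y):
  u,v=proj(c,[540,210,60]).astype(int); return (max(u-62,0)+x*124/400,max(v-62,0)+y*124/400)
for n,p,q in(('A',(280,176),(617,166)),('B',(272,207),(638,186)),('C',(213,262),(656,238)),('B lo',(225,200),(604,191)),('B hi',(315,216),(672,181)),('A lo',(240,168),(585,170)),('A hi',(323,184),(650,161))):
  print(n,[np.round(x,1) for x in tri([(s,f(s,*p)),(d,f(d,q[0]-400,q[1]))])])
go(463.3,-101.5,100,36)"
```

```text
A [array([583.9, 305. ,  46.6]), array([1.7, 1.7])]
B [array([599.3, 256.8,  43.3]), array([0.8, 0.8])]
C [array([590.8, 143.6,  44.6]), array([1.4, 1.4])]
B lo [array([552.1, 240.8,  49.8]), array([3., 3.])]
B hi [array([645.8, 263.6,  41.8]), array([3.3, 3.3])]
A lo [array([540. , 296.1,  50.1]), array([0.9, 0.9])]
A hi [array([630.3, 314.4,  44. ]), array([4.2, 4.2])]
t 50.60 pos [521.9  84.9 236.2] w 61.4 gf 0.0 q [ 0.14  0.27  1.83 -0.    1.05 -1.48] SHIFT [  67.9 -183.1  136.4] TURN [-0.001 -0.     0.993]
```

```bash
python3 -m pendant '{"grip":[1,1,1,1,1,1,1,1],"linear":[[8,-23,0],[8,-23,0],[8,-23,0],[8,-23,0],[9,-23,0],[9,-23,0],[9,-23,0],[9,-22,0]],"angular":[[0,0,0],[0,0,0],[0,0,0],[0,0,0],[0,0,0],[0,0,0],[0,0,0],[0,0,0]]}' >/dev/null
python3 -m pendant '{"grip":[1,1,1,1,1,1,1,1,1,1,1],"linear":[[0,0,0],[0,0,10],[0,0,15],[0,0,15],[0,0,15],[0,0,15],[0,0,15],[0,0,15],[0,0,15],[0,0,0],[0,0,0]],"angular":[[0,0,0.11],[0,0,0.11],[0,0,0.11],[0,0,0.11],[0,0,0.11],[0,0,0.11],[0,0,0.11],[0,0,0.11],[0,0,0.11],[0,0,0],[0,0,0]]}'
python3 -c "
from h import *
go(463.3,-101.2,41,36)"
```

```text
t: 52.18
ee_pos: [462.4, -101.6, 120.7]
orientation: [-1.416, -2.801, 0.003]
ft_force: [0.4, -0.2, -0.1]
width: 88.3
grasp_force: 0.0
t 52.18 pos [ 462.4 -101.6  120.7] w 88.3 gf 0.0 q [-0.24  0.36  2.03 -0.    0.75 -0.87] SHIFT [-0.4  1.2 79.7] TURN [-0.003 -0.001  0.006]
```

Descend, grip, then turn 0.9 rad.

```bash
python3 -m pendant '{"grip":[1,1,1,1,1,-1,-1,-1,-1,-1,-1,-1],"linear":[[0,1,20],[0,0,20],[0,0,20],[0,0,19],[0,0,0],[0,0,0],[0,0,0],[0,0,0],[0,0,0],[0,0,0],[0,0,0],[0,0,0]],"angular":[[0,0,0],[0,0,0],[0,0,0],[0,0,0],[0,0,0],[0,0,0],[0,0,0],[0,0,0],[0,0,0],[0,0,0],[0,0,0],[0,0,0]]}'
python3 -m pendant '{"grip":[-1,-1,-1,-1,-1,-1,-1,-1],"linear":[[0,0,0],[0,0,0],[0,0,0],[0,0,0],[0,0,0],[0,0,0],[0,0,0],[0,0,0]],"angular":[[0,0,0],[0,0,0],[0,0,0],[0,0,0],[0,0,0],[0,0,0],[0,0,0],[0,0,0]]}'
python3 -m pendant '{"grip":[-1,-1,-1,-1,-1,-1,-1,-1,-1,-1,-1],"linear":[[0,0,0],[0,0,0],[0,0,0],[0,0,0],[0,0,0],[0,0,0],[0,0,0],[0,0,0],[0,0,0],[0,0,0],[0,0,0]],"angular":[[0,0,0.1],[0,0,0.1],[0,0,0.1],[0,0,0.1],[0,0,0.1],[0,0,0.1],[0,0,0.1],[0,0,0.1],[0,0,0.06],[0,0,0],[0,0,0]]}'
python3 -m pendant '{"grip":[1,1,1,1,1,1,1,1,1,1,1,1],"linear":[[0,0,0],[0,0,0],[0,0,0],[0,0,0],[0,0,0],[0,0,0],[0,0,-20],[0,0,-20],[0,0,-25],[0,0,-25],[0,0,-25],[0,0,-25]],"angular":[[0,0,0],[0,0,0],[0,0,0],[0,0,0],[0,0,0],[0,0,0],[0,0,0],[0,0,0],[0,0,0],[0,0,0],[0,0,0],[0,0,0]]}'
```

```text
t: 53.18
ee_pos: [463.4, -101.4, 42.9]
orientation: [1.422, 2.801, -0.002]
ft_force: [0.1, -0.7, -0.1]
width: 44.9
grasp_force: 0.0
t: 53.85
ee_pos: [462.0, -102.1, 42.5]
orientation: [-1.421, -2.8, 0.005]
ft_force: [-4.3, -7.5, 4.2]
width: 13.5
grasp_force: 30.0
t: 54.77
ee_pos: [460.4, -102.3, 42.5]
orientation: [-2.459, -1.952, 0.01]
ft_force: [-10.7, -11.5, 8.9]
width: 13.7
grasp_force: 30.0
t: 55.77
ee_pos: [463.1, -101.0, 183.7]
orientation: [2.46, 1.953, -0.003]
ft_force: [0.0, -0.7, 0.0]
width: 87.4
grasp_force: 0.0
```

```bash
python3 -m pendant '{"grip":[1,1,1,1,1],"linear":[[-25,0,-10],[-25,0,-10],[-25,0,-10],[0,0,0],[0,0,0]],"angular":[[0,0,0],[0,0,0],[0,0,0],[0,0,0],[0,0,0]]}' >/dev/null
python3 -c "
from h import *
for n in('wrist','side'):
  im=snap(n,n+'16').astype(int).min(2); c=load(n+'16'); print(n,proj(c,[462.5,-102,64]).round())
  S=[]
  for th in range(0,360,5):
    v=[]
    for r in range(8,27,2):
      u=proj(c,[462.5+r*np.cos(np.radians(th)),-102+r*np.sin(np.radians(th)),64]).round().astype(int)
      v.append(im[u[1],u[0]] if 0<=u[1]<384 and 0<=u[0]<512 else -1)
    S.append(np.mean(v))
  o=np.argsort(S)[::-1][:6]; print([(int(i)*5,int(S[i])) for i in o])
"
```

```text
wrist [253.  95.]
[(80, 122), (85, 108), (90, 70), (95, 43), (285, 42), (295, 41)]
side [226. 226.]
[(0, 101), (35, 100), (5, 100), (40, 99), (355, 97), (45, 96)]
```

```bash
python3 -c "
from workcell import ctrl
print(ctrl.close_job())"
```

```text
the job is handed in; nothing more can be done
None
```

I turned the dial to load, put all three cartons flat in the tote and clipped both label clips on its front wall, then turned the dial to send (pointer read within about 5° of it), left the bystanders alone and handed in at about 56 s; the hand-in returned no verdict.

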